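# Pack a tube rack tight on the shaker and hold the wedge

### The arm

A 6-joint arm with a two-finger parallel gripper is mounted at the origin on the work surface. World frame = base frame: x ahead of the robot, y to its left, z up, the work surface at z = 0. Lengths are in m, angles in rad, forces in N, time in s.
With the tool pointing down it reaches from about 0.325 to 0.875 m from the base axis. Payload 4.4 kg.
Tool frame: the origin (TCP) lies at the very end of the fingers, on their centre line; the grasp point (between the pads) lies 19 mm behind it; z points along the fingers, y is the direction in which the jaws open and shut (so a half turn about z gives the same grasp; the last joint's range is limited). The gripper opens to 85 mm and grips with 20 to 120 N. Pads are 22 mm wide; open, the fingers measure 114 mm over their backs; the gripper's body (76 mm by 85 mm) begins 54 mm behind the grasp point. The pads swing forward as they close: fully open they stand 13 mm farther back than shut.
Start: joints at [-1.478, 0.207, 1.542, -0, 1.393, -0.15], TCP at [0.139, -0.558, 0.231] pointing down, gripper open.
Joint ranges: [-2.73, 2.73], [-0.86, 2.22], [0.23, 2.46], [-1.11, 4.25], [0.08, 2.63], [-2.82, 2.82]. Speed limits (rad/s): [2.79, 2.79, 3.14, 3.14, 3.14, 3.14].

### API

Orientations are given as [roll, pitch, yaw] about the fixed x, y, z axes, in that order (R = Rz(yaw) Ry(pitch) Rx(roll)).
In Python, from rig import * gives the robot as it stands.
- The arm moves only by the shell command python3 -m jog 'ROWS' [FORCE]. ROWS is text: rows parted by semicolons, each of 7 numbers parted by spaces: the turn, a rotation vector about the tool's x, y, z in rad, then the shift along the tool's x, y, z in m, then the opening, from -1 (shut) to 1 (fully open). A call has 1 to 5 rows; each row is the pose to reach, as a shift and turn from the pose measured when the call began, along the tool's axes at that moment; what a row does not reach only later rows make up. A row lasts 1/12 s, in which the tool goes at most 41.7 mm and 7.16 degrees, less where a joint would pass 70% of its speed; a pose out of reach is approached as far as the arm can. A call with a gripper value outside its range is refused whole. The fingers move at their own pace and stop on an object; FORCE is the grip in N (left out, the last holds). Time passes only in rows, so rows that repeat a pose let the fingers close. It gives the time, the measured TCP pose, the force and the opening at its end, in the units of the state.
- get_obs(): the state, without advancing time (a new reading comes with each control period).
- grab_frame(name): name is "side" or "top" or "wrist"; returns the picture (400x640x3 uint8, red, green, blue); there is no depth.
- calibration(name): a dict with "fov_y" (degrees; the focal length in pixels is half the picture's height over the tangent of half this angle, whatever the lens; pixels are square), "cx", "cy" (the principal point, pixels), "rvec" (rotation vector, rad) and "tvec" (3), from world to camera coordinates, as OpenCV has them. Camera axes: x right, y down, z forward; pixel columns grow to the right and rows downward; lengths in m; the calibration is good to about 2 mm. A picture is of the moment at which its call begins: read the wrist's pose just before it. calibration takes no time and is no camera call; for the wrist camera it gives the pose at the moment of the call.
- close_job(): hands the job in, once; it reports no verdict.
The state is a dict: "time": time; "q": joint angles; "joint_vel": joint speeds; "effort": joint torques, N m; "position": TCP position; "tcp_rot": TCP orientation; "contact_force": force on the tool from outside, world axes, zero at the start; "torque": the same for the moment, N m; "opening": finger opening in m.
Only numpy, scipy, OpenCV 4.12 (cv2) and the standard library are available. Lean on these libraries where they do the work, as an engineer would, in place of code of your own. Each camera call takes 0.05 s, during which the arm holds its last target.

### The job

Turn the shaker's speed dial to the long tick, then pack the gap between the tube rack and the round clamp bar: stand spacer plates in it against the rack, one or both as the gap needs, then push the wedge down between the last spacer and the bar, sloping face to the bar, until you feel it bite before it reaches the platform. Finish while still gripping the wedge and holding it firmly down, so that rack, spacers and wedge stay clamped; a spacer that is not needed stays in the stand. Do not shove the other things on the bench about or tip the rack.

Things in the scene. Friction and masses are not known exactly. Their poses are not given: they have to be found in the camera images.
- shaker: White bench shaker, fixed. Origin on the bench under the middle of the rack's gap-side face; the gap extends along its own -y, the rack lies to +y, x is along the gap's length. Aluminium platform 75 mm above the bench, x -90..90, y -77..87 mm; a 22 mm high ledge backs the rack. The dial's console: y -186..-80, 55 mm high.
- dial (a joint): Speed dial's angle in rad: 0 = its white pointer line at the long tick (pointing along the shaker's +x), growing clockwise seen from above; it turns stiffly about the vertical and stays where it is left, no stop at the tick (range -0.7 to 2.4). Starts between 0.6 and 1.4.
- dial_grip (a point): Grip of the black dial, on its vertical axis, 78 mm above the bench: a bar 42 mm long (along the pointer, which is this frame's x), 11 mm thick and 26 mm tall (64 to 90 mm above the bench) on a disc of 44 mm diameter.
- rack_face (a point): On the rack's gap-side face, mid-length, 55 mm above the platform. White tube rack (loose, 0.8 kg, 130 mm long in x, 60 mm wide) standing against the ledge; this face is a flat wall 62 mm high facing -y. Capped tubes rise to 84 mm above the platform, 27 mm and more behind the face. Axes as the shaker's.
- bar_face (a point): On the fixed steel clamp bar: its point nearest the rack, mid-length. Bar 16 mm in diameter, 150 mm long, parallel to the rack face (along x), axis 55 mm above the platform, 8 mm from this point towards -y; posts at x = +-70 mm, up to 69 mm. The gap from here to the rack's face is 20 to 36 mm; below the bar it is open. Axes as the shaker's.
- stand: White stand, fixed, 75 x 150 mm, origin on the bench under its centre. Three slots at y = -45, 0, 45 mm, each 11 mm wide in y, 14 mm deep, floor 10 mm above the bench, long side along x; they hold the two spacers and the wedge upright, in any order.
- spacer_n_center (a point): Narrow-tab spacer, loose aluminium plate 8 mm thick (y), 100 mm tall, 80 g; this point is 50 mm above its foot. Lower part 50 mm wide (x), 60 mm tall; above it a grip tab 18 mm wide, 60 to 100 mm above the foot. z up. If both spacers are needed put this one in first, so that fingers holding the wider tab by its width pass outside this one's.
- spacer_w_center (a point): Wide-tab spacer, as the other (8 mm thick, 100 mm tall, 50 mm wide and 60 mm tall below) but its grip tab is 28 mm wide.
- wedge_center (a point): Loose aluminium wedge, 120 g, 107 mm tall, 40 mm wide (x). This point: 50 mm above its foot, midway through its 8 mm thick upright back plate. Grip tab 38 mm wide (x), 8 mm thick, 65 to 107 mm above the foot. Its +y face is flat and upright and goes against the spacer; it starts with its +y along the stand's +y. It bites where 10 to 20.5 mm is left for it; with more left it drops loose onto the platform.
- wash_bottle: Bystander: white bottle, 52 mm diameter, 110 mm tall; origin under its centre. Leave it.
- tip_box: Bystander: grey box 120 x 85 x 64 mm; origin under its centre. Leave it.
- beaker: Bystander: glass beaker, 66 mm diameter, 80 mm tall; origin under its centre. Leave it.
- jar: Bystander: small amber jar, 48 mm diameter, 55 mm tall, on the robot's side of the bench; origin under its centre. Leave it.
- timer: Bystander: flat white timer 60 x 60 x 22 mm; origin under its centre. Leave it.
- tube_tray: Bystander: blue block with four capped tubes, 70 x 90 x 70 mm; origin under its centre. Leave it.
- wedge: The wedge's frame: origin at its foot, under the middle of the back plate, +y out of the flat face (at y = 4 mm). The -y face is upright for the lowest 15 mm (total thickness 8 mm), then leans out to -y by 0.35 mm per mm of height up to 65 mm above the foot (total thickness 25.5 mm there).
- spacer_n: Narrow-tab spacer's frame, origin at the centre of its underside.
- spacer_w: Wide-tab spacer's frame, origin at the centre of its underside.
- rack: The tube rack's frame, origin at the foot of its gap-side face.
- clamp: The clamp bar's frame, origin on the platform under the bar's axis.
Not all that is in view belongs to the job. What is shaped like the wedge but blue or brown is not meant.

How it is judged:
By the outcome, as a careful person would: the job done as asked, in the order asked, and still so for the second after the job is handed in, while the arm keeps its last pose, push and grip.
It also fails if it takes over 72 s, if anything falls off the work surface, if the arm or the gripper's body presses on something with over 40 N, if the wrist force passes 120 N, or if a joint passes its speed limit or range.

## Working session

There is one attempt and no reset: what is moved stays moved. The work goes in short steps, Python scripts to look and compute and a shell command to move; the robot and the scene stay as the last step left them, time stands still between calls to the robot, and variables do not carry over. Pictures are saved under pics/ and viewed, and the job is handed in when it is done.

```bash
ls; mkdir -p pics; python3 - <<'E'
from rig import *
import cv2
o=get_obs(); print(o)
for n in("side","top","wrist"):
    print(n,calibration(n)); f=grab_frame(n); cv2.imwrite(f"pics/{n}0.png",f[:,:,::-1])
E
```

```text
pics
{'time': 0.0, 'q': array([-1.47747255e+00,  2.07444186e-01,  1.54296129e+00,  3.94045780e-06,
        1.39348337e+00, -1.50508751e-01]), 'joint_vel': array([-0.00037164,  0.00030012,  0.00099232, -0.00178263,  0.00204297,
       -0.00012202]), 'effort': array([-1.33560792e-03, -3.83037722e+01, -2.91596353e+01, -4.07716998e-04,
        1.04200319e-02, -1.27463488e-05]), 'position': array([ 0.13873277, -0.55723527,  0.23010854]), 'tcp_rot': array([-3.13932300e+00, -3.48126415e-04,  2.43831436e-01]), 'contact_force': array([-0.26066783, -0.14034971, -0.42141416]), 'torque': array([ 0.01314351, -0.04998317, -0.00464455]), 'opening': 0.0856985584249273}
side {'fov_y': 55.79811088183489, 'cx': 321.99902718173604, 'cy': 197.30979101529084, 'rvec': array([ 2.32940309, -0.59666001,  0.24403766]), 'tvec': array([-0.49507098,  0.26602529,  0.94577635])}
top {'fov_y': 44.41496109104476, 'cx': 321.06157685907203, 'cy': 202.61917776896092, 'rvec': array([ 2.11165059, -2.15529275,  0.15878553]), 'tvec': array([0.0200388 , 0.55908232, 1.47035872])}
wrist {'fov_y': 62.24975617626789, 'cx': 320.38353450787247, 'cy': 199.4972173117329, 'rvec': array([-2.27870029,  1.7803109 ,  0.27480357]), 'tvec': array([-0.57370303, -0.03935887,  0.37860639])}
```

View pics/side0.png

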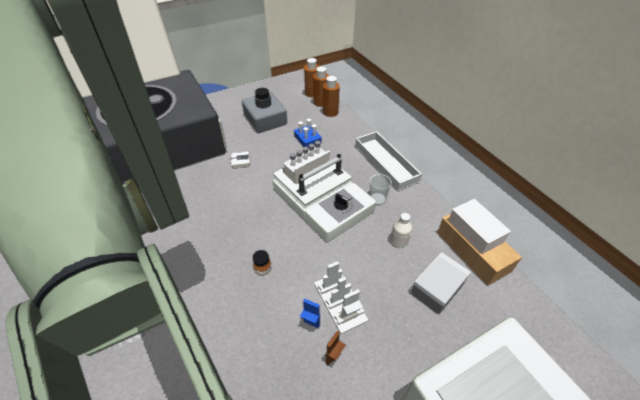

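View pics/top0.png

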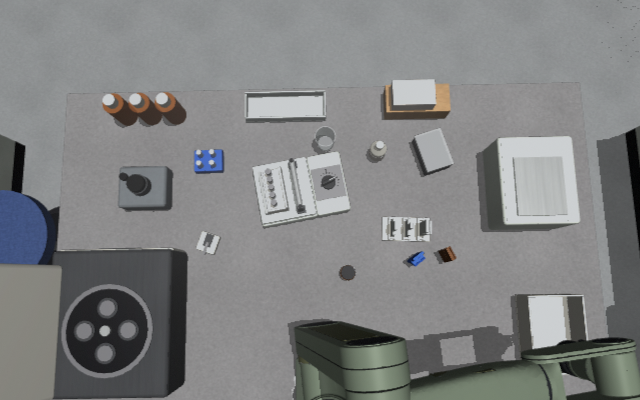

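View pics/wrist0.png

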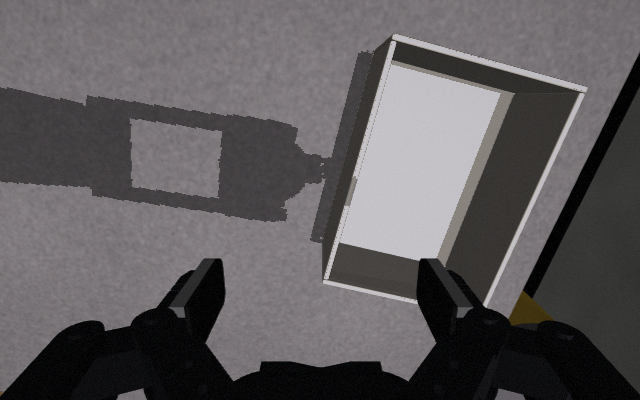

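The top view has the shaker at about (300,188), the dial at (328,182) and the stand at (407,229). The decoys are at (416,258) and (447,254). I'll zoom in.

```bash
cat > h.py <<'E'
from rig import *
import numpy as np, cv2
def K(c):
    f=200/np.tan(np.radians(c['fov_y']/2)); return np.array([[f,0,c['cx']],[0,f,c['cy']],[0,0,1]])
def ray(c,uv):
    R=cv2.Rodrigues(np.array(c['rvec']))[0]; t=np.array(c['tvec'])
    d=R.T@np.linalg.inv(K(c))@np.array([uv[0],uv[1],1.]); return -R.T@t,d
def onz(c,uv,z):
    o,d=ray(c,uv); return o+d*(z-o[2])/d[2]
def proj(c,P):
    return cv2.projectPoints(np.array(P,float).reshape(-1,1,3),np.array(c['rvec']),np.array(c['tvec']),K(c),None)[0].reshape(-1,2)
def tri(c1,a,c2,b):
    o1,d1=ray(c1,a);o2,d2=ray(c2,b)
    s=np.linalg.lstsq(np.c_[d1,-d2],o2-o1,rcond=None)[0]
    p=o1+d1*s[0];q=o2+d2*s[1]; return (p+q)/2,np.linalg.norm(p-q)
def crop(src,x,y,w,h,k,out):
    i=cv2.imread(src)[y:y+h,x:x+w]; cv2.imwrite(out,cv2.resize(i,None,fx=k,fy=k,interpolation=cv2.INTER_CUBIC))
E
python3 - <<'E'
from h import *
crop('pics/top0.png',245,145,115,85,6.9,'pics/ts.png')
crop('pics/top0.png',370,205,100,70,7,'pics/tst.png')
crop('pics/side0.png',265,130,120,115,5,'pics/ss.png')
crop('pics/side0.png',290,250,90,120,5,'pics/sst.png')
E
```

```text
(no output)
```

View pics/ts.png

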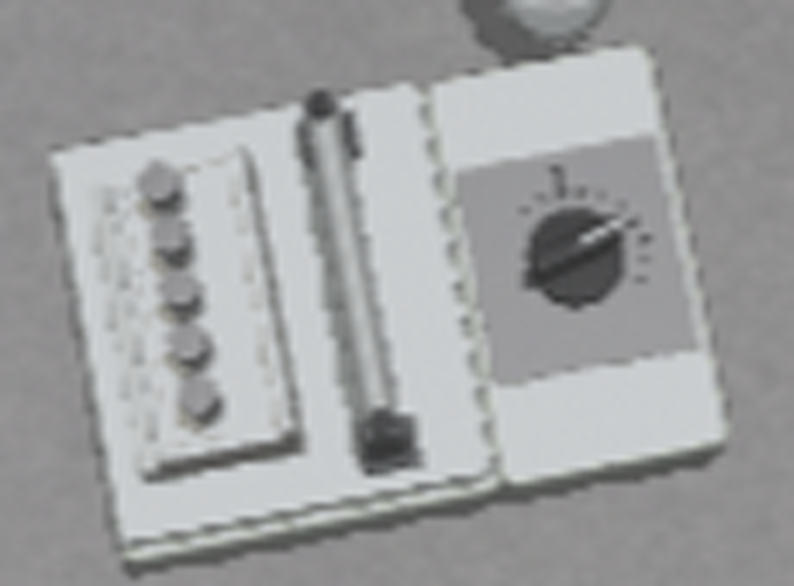

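View pics/tst.png

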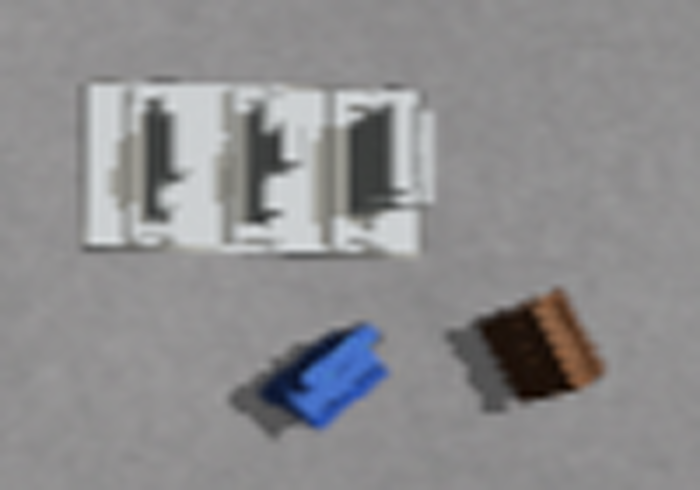

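View pics/ss.png

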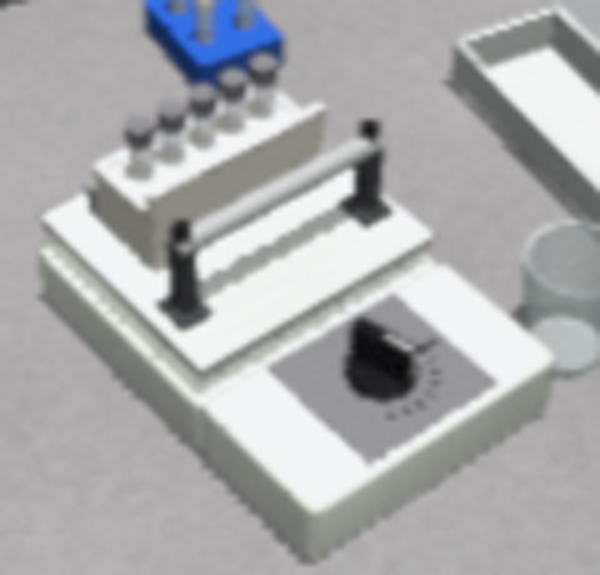

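View pics/sst.png

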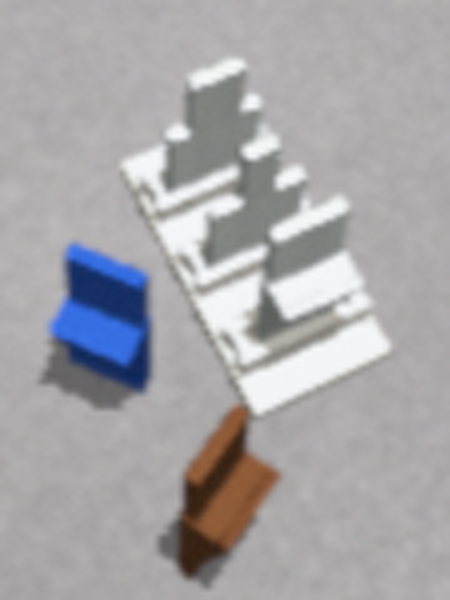

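Along the stand the order is: wide spacer (left, +y), narrow spacer (middle), wedge (right, slope towards -y). I'll compute rough poses next.

```bash
python3 - <<'E'
from h import *
c=calibration('top')
def P(x0,y0,k,U,V,z): return onz(c,(x0+(U+.5)/k-.5,y0+(V+.5)/k-.5),z)
np.set_printoptions(precision=4,suppress=True)
S=lambda U,V,z:P(245,145,6.9,U,V,z)
T=lambda U,V,z:P(370,205,7,U,V,z)
w=np.array([S(50,155,.075),S(415,85,.075),S(122,548,.075),S(495,478,.075)])[:,:2]; b=np.array([[.09,.087],[.09,-.077],[-.09,.087],[-.09,-.077]])
print(w, [np.linalg.norm(w[0]-w[1]),np.linalg.norm(w[0]-w[2])])
bc=b-b.mean(0);wc=w-w.mean(0);H=bc.T@wc
th=np.arctan2(H[0,1]-H[1,0],H[0,0]+H[1,1]);R=np.array([[np.cos(th),-np.sin(th)],[np.sin(th),np.cos(th)]])
t=w.mean(0)-R@b.mean(0);print('yaw',th,'org',t,'res',w-(b@R.T+t))
inv=lambda p:R.T@(p[:2]-t)
print('dial disc',S(575,257,.064),inv(S(575,257,.064)))
print('bar',inv(S(345,260,.138)), 'rack top edge',inv(S(245,152,.137)),inv(S(292,430,.137)))
print('stand corners',[T(*p,.024) for p in((85,85),(418,92),(85,247),(420,255))])
E
```

```text
[[0.6697 0.2188]
 [0.6981 0.0558]
 [0.4931 0.1868]
 [0.5205 0.0233]] [np.float64(0.16539778804672886), np.float64(0.17950836433816925)]
yaw 0.17515167208092677 org [0.5962 0.1163] res [[ 0.      0.0012]
 [-0.0002 -0.0003]
 [ 0.0007  0.0005]
 [-0.0005 -0.0014]]
dial disc [ 0.6205 -0.0139  0.064 ] [ 0.0013 -0.1324]
bar [ 0.0043 -0.0336] rack top edge [ 0.0589 -0.0004] [-0.0627  0.0018]
stand corners [array([ 0.5142, -0.1793,  0.024 ]), array([ 0.5079, -0.327 ,  0.024 ]), array([ 0.4421, -0.1765,  0.024 ]), array([ 0.4355, -0.3239,  0.024 ])]
```

```bash
cat >> h.py <<'E'
from scipy.spatial.transform import Rotation as Ro
np.set_printoptions(precision=4,suppress=True)
def rows(target,yaw,o=None):
    "shift along tool axes and yaw turn about tool z (tool down assumed for target)"
    o=o or get_obs(); R=Ro.from_euler('xyz',o['tcp_rot']); Rt=Ro.from_euler('xyz',[np.pi,0,yaw])
    print('turn',(R.inv()*Rt).as_rotvec(),'shift',R.inv().apply(np.array(target)-o['position']))
E
python3 - <<'E'
from h import *
o=get_obs();c=calibration('wrist')
R=Ro.from_euler('xyz',o['tcp_rot']);Rc=Ro.from_rotvec(c['rvec'])
cp=-Rc.inv().apply(c['tvec'])
print('cam in tool',R.inv().apply(cp-o['position']));print('cam axes in tool',(R.inv()*Rc.inv()).as_matrix())
rows([0.56,0.05,0.33],0.175)
E
```

```text
cam in tool [ 0.0754  0.     -0.1414]
cam axes in tool [[ 0.0001 -0.9543 -0.2987]
 [ 1.      0.0003 -0.0004]
 [ 0.0005 -0.2987  0.9543]]
turn [-0.0018 -0.0002  0.0688] shift [ 0.5555 -0.4879 -0.0986]
```

```bash
python3 -c "
from h import *
rows([0.47,-0.25,0.27],-0.043)"
```

```text
turn [-0.0018 -0.      0.2868] shift [ 0.3957 -0.2184 -0.0391]
```

```bash
python3 -m jog '0 0 0.287 0.396 -0.218 -0.039 1;0 0 0.287 0.396 -0.218 -0.039 1;0 0 0.287 0.396 -0.218 -0.039 1;0 0 0.287 0.396 -0.218 -0.039 1;0 0 0.287 0.396 -0.218 -0.039 1'; python3 -c "
from h import *
rows([0.47,-0.25,0.27],-0.043)"
```

```text
time: 0.57
position: [0.2905, -0.4165, 0.2486]
tcp_rot: [-3.139, 0.0, -0.044]
contact_force: [1.5, -0.2, 1.1]
opening: 0.0852
turn [-0.0024  0.0003 -0.0012] shift [ 0.172  -0.1743 -0.021 ]
```

```bash
python3 -m jog '0 0 0 0.172 -0.174 -0.021 1;0 0 0 0.172 -0.174 -0.021 1;0 0 0 0.172 -0.174 -0.021 1;0 0 0 0.172 -0.174 -0.021 1;0 0 0 0.172 -0.174 -0.021 1'; python3 -m jog '0 0 0 0.03 -0.03 0 1;0 0 0 0.03 -0.03 0 1;0 0 0 0.03 -0.03 0 1'; python3 - <<'E'
from h import *
import json
o=get_obs();print(o['position'],o['tcp_rot'],o['joint_vel'])
c=calibration('wrist');f=grab_frame('wrist');cv2.imwrite('pics/w1.png',f[:,:,::-1])
json.dump({k:np.array(v).tolist() for k,v in c.items()},open('w1.json','w'))
E
```

```text
time: 0.98
position: [0.4426, -0.2749, 0.2666]
tcp_rot: [-3.139, 0.001, -0.044]
contact_force: [0.6, -0.6, -0.5]
opening: 0.0852
time: 1.23
position: [0.4751, -0.2441, 0.2663]
tcp_rot: [-3.139, 0.001, -0.039]
contact_force: [-0.0, -0.7, -0.8]
opening: 0.0851
[ 0.4751 -0.2441  0.2663] [-3.1388  0.0012 -0.0393] [-0.0656 -0.0096  0.0162 -0.0234  0.0017 -0.0119]
```

View pics/w1.png

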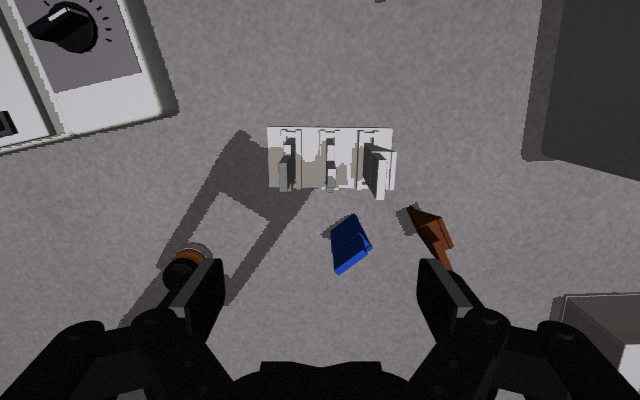

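```bash
python3 -c "
from h import *
crop('pics/w1.png',258,118,150,90,5.3,'pics/w1c.png')"
```

```text
(no output)
```

View pics/w1c.png

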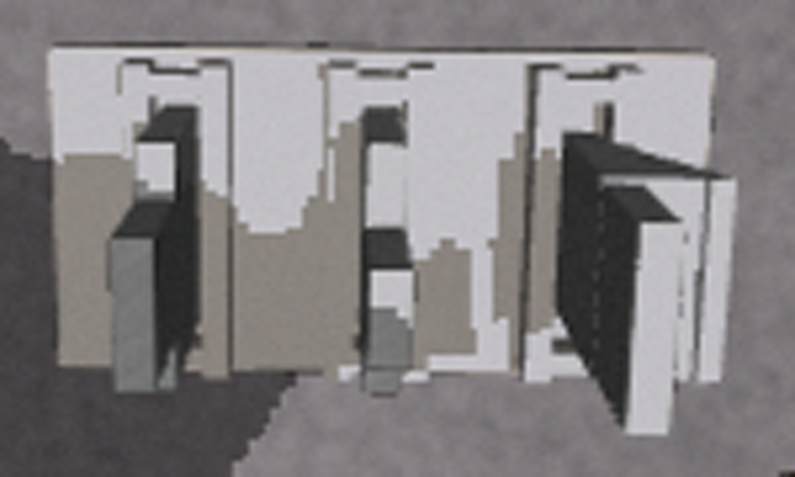

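The left plate's tab is wide, the middle one is narrow and the right piece is the wedge. I'll measure the tab tops at their known heights.

```bash
python3 - <<'E'
from h import *
import json
c=json.load(open('w1.json'))
def P(U,V,z): return onz(c,(258+(U+.5)/5.3-.5,118+(V+.5)/5.3-.5),z)
for n,z,q in(('w',.110,[(112,238),(157,238),(115,390),(157,390)]),('n',.110,[(370,308),(413,308),(363,393),(402,393)]),('wedge',.117,[(640,222),(685,222),(625,435),(668,435)])):
    p=np.array([P(*u,z) for u in q]); far=(p[0]+p[1])/2;near=(p[2]+p[3])/2
    print(n,'centre',p.mean(0),'len',np.linalg.norm(far-near),'thick',np.linalg.norm(p[0]-p[1]),'yaw',np.arctan2(*(far-near)[1::-1]))
A,B,C=P(50,48,.024),P(715,57,.024),P(58,365,.024)
print(A,B,C,np.linalg.norm(A-B),np.linalg.norm(A-C)); print('yaw',np.arctan2(-(A-B)[0],(A-B)[1]),'ctr',(B+C)/2)
E
```

```text
w centre [ 0.4802 -0.2097  0.11  ] len 0.027158913943275208 thick 0.007730922511230631 yaw -0.0632723674071627
n centre [ 0.4721 -0.2532  0.11  ] len 0.015438649309976212 thick 0.0074717132544396825 yaw -0.13210709054112857
wedge centre [ 0.4758 -0.2987  0.117 ] len 0.03732267595579921 thick 0.007515513374202591 yaw -0.05716872409611041
[ 0.5192 -0.1847  0.024 ] [ 0.5117 -0.3271  0.024 ] [ 0.4489 -0.1803  0.024 ] 0.14259483269458847 0.07037731282397773
yaw -0.05216104546860873 ctr [ 0.4803 -0.2537  0.024 ]
```

```bash
python3 -c "
from h import *
rows([0.631,0.085,0.27],0.175)"
```

```text
turn [-0.0026  0.0016 -0.2168] shift [ 0.1431 -0.3367 -0.0032]
```

```bash
python3 -m jog '0 0 -0.1 0.06 -0.14 -0.003 1;0 0 -0.217 0.143 -0.337 -0.003 1;0 0 -0.217 0.143 -0.337 -0.003 1;0 0 -0.217 0.143 -0.337 -0.003 1;0 0 -0.217 0.143 -0.337 -0.003 1' |grep pos; python3 -c "
from h import *
rows([0.631,0.085,0.27],0.175)"
```

```text
position: [0.5628, -0.0586, 0.2685]
turn [-0.0023  0.0019 -0.0034] shift [ 0.0917 -0.1298 -0.0014]
```

```bash
python3 -m jog '0 0 0 0.09 -0.13 -0.001 1;0 0 0 0.09 -0.13 -0.001 1;0 0 0 0.09 -0.13 -0.001 1;0 0 0 0.09 -0.13 -0.001 1;0 0 0 0.09 -0.13 -0.001 1' |grep pos;  python3 -m jog '0 0 0 0 0 0 1;0 0 0 0 0 0 1;0 0 0 0 0 0 1' |grep pos;cat >>h.py <<'E'
def snap(n):
    import json
    o=get_obs();print(o['time'],o['position'],o['tcp_rot'],'v',np.abs(o['joint_vel']).max())
    c=calibration('wrist');f=grab_frame('wrist');cv2.imwrite(f'pics/{n}.png',f[:,:,::-1])
    json.dump({k:np.array(v).tolist() for k,v in c.items()},open(n+'.json','w'))
E
python3 -c "
from h import *
snap('w2')"
```

```text
position: [0.6305, 0.0884, 0.2688]
position: [0.6301, 0.086, 0.2685]
2.3667 [0.6301 0.086  0.2685] [-3.1375  0.0025  0.1722] v 0.008725981142796707
```

View pics/w2.png

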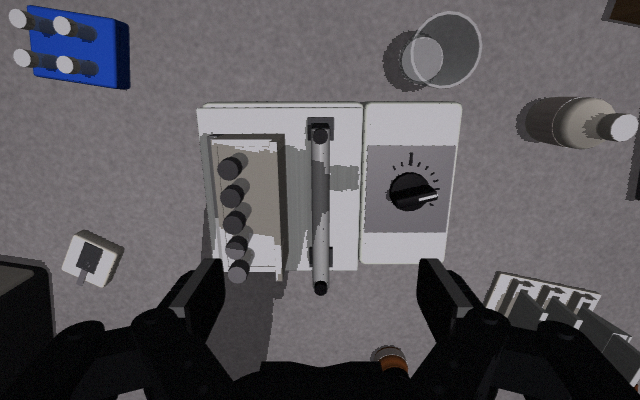

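```bash
python3 -c "
from h import *
crop('pics/w2.png',195,95,160,200,4,'pics/w2c.png')
crop('pics/w2.png',355,95,115,180,4.4,'pics/w2d.png')"
```

```text
(no output)
```

View pics/w2c.png

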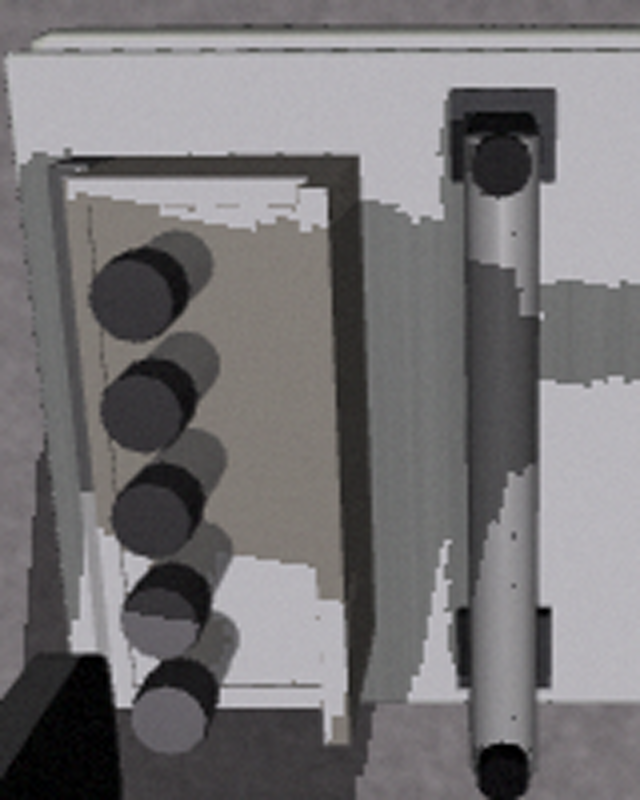

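View pics/w2d.png

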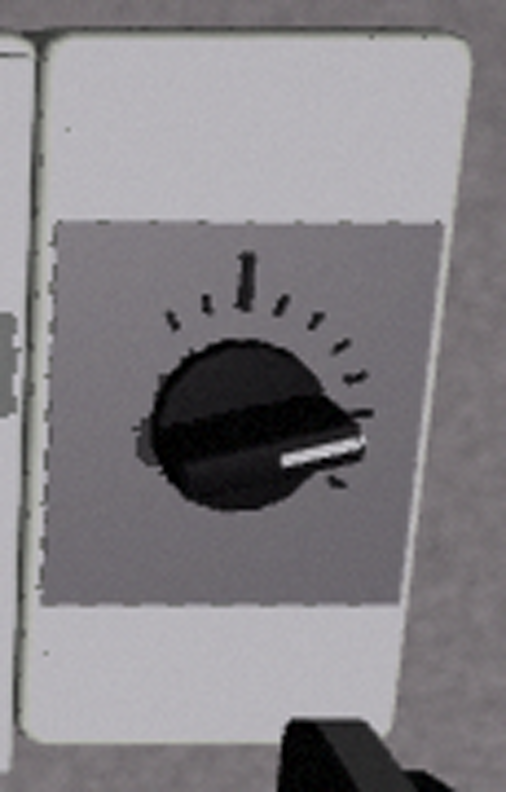

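```bash
python3 - <<'E'
from h import *
import json
c=json.load(open('w2.json'))
def Q(x0,y0,k,U,V,z): return onz(c,(x0+(U+.5)/k-.5,y0+(V+.5)/k-.5),z)
A=lambda U,V,z:Q(195,95,4,U,V,z)
D=lambda U,V,z:Q(355,95,4.4,U,V,z)
r1,r2=A(328,187,.137),A(349,745,.137)
print('rack',r1,r2,np.linalg.norm(r1-r2),'yaw',np.arctan2(*(r1-r2)[1::-1]))
b1,b2=A(503.5,165,.138),A(504,770,.138)
a1,a2=A(504,230,.130),A(504.5,700,.130)
print('bar post tops',A(500,165,.144),A(502,772,.144),np.linalg.norm(A(500,165,.144)-A(502,772,.144)),'yaw',np.arctan2(*(a1-a2)[1::-1]),np.arctan2(*(b1-b2)[1::-1]))
u=(a1-a2)[:2];u/=np.linalg.norm(u);n=np.array([-u[1],u[0]])
for r in(r1,r2,(r1+r2)/2): print('gap',(r-a1)[:2]@n-.008)
# bar edges: tangent planes
for (U,V) in((468,250),(540,250),(473,700),(535,700)):
    print('edge off axis',(A(U,V,.13)-a1)[:2]@n)
# platform corners & dial
print('plat',A(8,53,.075),A(60,160,.075))
print('console corners',D(470,40,.055),D(20,745,.055))
p1,p2=D(283,462,.09),D(363,440,.09); print('pointer',p1,p2,np.arctan2(*(p2-p1)[1::-1]),np.linalg.norm(p1-p2))
print('disc centre',D(240,425,.064),'tick',D(245,305,.055),D(248,253,.055))
E
```

```text
rack [0.6628 0.1287 0.137 ] [0.5349 0.1067 0.137 ] 0.12980804370221916 yaw 0.17044021551255611
bar post tops [0.6741 0.0949 0.144 ] [0.5384 0.0709 0.144 ] 0.13778309097819771 yaw 0.1736236569879524 0.17328564237296834
gap 0.027977338504616263
gap 0.02839057411680155
gap 0.028183956310708892
edge off axis 0.007665643460441322
edge off axis -0.0076547232610751
edge off axis 0.007473859859096174
edge off axis -0.0072349025798727745
plat [0.672  0.2168 0.075 ] [0.6484 0.2024 0.075 ]
console corners [ 0.721  -0.0442  0.055 ] [0.5227 0.0212 0.055 ]
pointer [ 0.6223 -0.0156  0.09  ] [ 0.6306 -0.0323  0.09  ] -1.1089437421128139 0.018563086030483854
disc centre [ 0.623 -0.012  0.064] tick [ 0.651  -0.0084  0.055 ] [ 0.6636 -0.0058  0.055 ]
```

The gap comes out near 28.2 mm, and the limit for a single spacer is 28.5 mm. That needs a sub-pixel check of the edges.

```bash
cat > gap.py <<'E'
from h import *
import json,sys
n=sys.argv[1]
c=json.load(open(n+'.json'));g=cv2.imread(f'pics/{n}.png',0).astype(float)
th=.1735;t=np.array([.5962,.1163]);R=np.array([[np.cos(th),-np.sin(th)],[np.sin(th),np.cos(th)]])
def pix(x,y,z):
    w=R@[x,y]+t; return proj(c,[w[0],w[1],z])[0]
def loc(uv,z): return R.T@(onz(c,uv,z)[:2]-t)
# profile along shaker y at given x, plane z ; print edges
for z,xs,lo,hi in((.137,(-.045,-.03,-.02,-.01,0,.01,.02,.03,.04,.05),-.02,.02),(.130,(-.04,-.03,-.02,-.01,0,.01,.02,.03,.04,.05),-.05,-.015)):
    print('z',z)
    for x in xs:
        ys=np.arange(lo,hi,.0002);p=np.array([pix(x,y,z) for y in ys],np.float32)
        v=cv2.remap(g.astype(np.float32),p[:,:1].copy(),p[:,1:].copy(),cv2.INTER_LINEAR).ravel()
        d=np.convolve(v,np.r_[np.ones(4),-np.ones(4)]/4,'same');
        k=[i for i in range(5,len(d)-5) if abs(d[i])>9 and abs(d[i])==abs(d[i-5:i+6]).max()]
        print(x,[(round(ys[i]*1e3,1),round(d[i])) for i in k])
E
python3 gap.py w2
```

```text
z 0.137
-0.045 [(np.float64(-13.8), -46), (np.float64(-2.8), -35), (np.float64(1.0), 89), (np.float64(12.8), -19)]
-0.03 [(np.float64(-17.8), -45), (np.float64(-6.0), -41), (np.float64(1.2), 58)]
-0.02 [(np.float64(-5.6), -28), (np.float64(1.0), 52), (np.float64(7.2), 39)]
-0.01 [(np.float64(-5.8), -33), (np.float64(1.2), 35)]
0 [(np.float64(-6.0), -42), (np.float64(1.0), 53)]
0.01 [(np.float64(-5.8), -29), (np.float64(1.2), 36)]
0.02 [(np.float64(-5.8), -35), (np.float64(1.0), 45)]
0.03 [(np.float64(-6.0), -37), (np.float64(0.8), 43)]
0.04 [(np.float64(-5.8), -33), (np.float64(1.2), 47)]
0.05 [(np.float64(-5.8), -45), (np.float64(1.0), 44)]
z 0.13
-0.04 [(np.float64(-46.2), -77), (np.float64(-42.4), 29), (np.float64(-30.2), -10), (np.float64(-27.6), -32), (np.float64(-24.0), 34), (np.float64(-21.8), 45)]
-0.03 [(np.float64(-46.0), -60), (np.float64(-42.2), 21), (np.float64(-27.8), -24), (np.float64(-24.2), 24), (np.float64(-21.8), 31), (np.float64(-18.2), -42)]
-0.02 [(np.float64(-43.2), -43), (np.float64(-29.4), -32), (np.float64(-26.8), 33), (np.float64(-21.2), 44), (np.float64(-19.6), -27)]
-0.01 [(np.float64(-43.0), -44), (np.float64(-40.6), 14), (np.float64(-31.4), -41), (np.float64(-26.8), 37)]
0 [(np.float64(-43.0), -56), (np.float64(-41.0), 13), (np.float64(-35.8), -39), (np.float64(-26.8), 40)]
0.01 [(np.float64(-43.0), -70), (np.float64(-26.4), 23)]
0.02 [(np.float64(-42.8), -71), (np.float64(-27.0), 27)]
0.03 [(np.float64(-42.8), -34), (np.float64(-26.4), 30)]
0.04 [(np.float64(-42.8), -43), (np.float64(-40.8), 15), (np.float64(-38.4), -36), (np.float64(-26.6), 26)]
0.05 [(np.float64(-42.8), -62), (np.float64(-40.8), 14), (np.float64(-34.2), -45), (np.float64(-28.4), -10), (np.float64(-26.6), 33)]
```

Sub-pixel edges put the gap at about 27.9 mm. The bar diameter checks at 16.2 mm and the rack length at 129.8 mm. One spacer therefore leaves about 19.9 mm for the wedge, so one is enough. I'll use the narrow one, so the wide one can still go in if needed.

The dial reads about 1.28 rad. I'll go to it now.

```bash
python3 -c "
from h import *
rows([0.60,0.00,0.20],2.03)"; python3 -m jog '0 0 -0.6 -0.01 0.04 0.03 1;0 0 -0.6 -0.02 0.06 0.06 1;0 0 -0.6 -0.03 0.08 0.07 1;0 0 -0.6 -0.03 0.08 0.07 1;0 0 -0.6 -0.03 0.08 0.07 1' | grep -E "pos|rot"; python3 -c "
from h import *
rows([0.622,-0.0135,0.19],2.03)"
```

```text
turn [-0.0047 -0.0025 -1.858 ] shift [-0.0443  0.0799  0.0685]
position: [0.6118, -0.001, 0.1963]
tcp_rot: [-3.134, 0.002, 0.772]
turn [-0.0082 -0.0029 -1.2575] shift [-0.0014  0.0161  0.0062]
```

```bash
python3 -m jog '0 0 -0.6 -0.001 0.016 0 1;0 0 -0.6 -0.001 0.016 0 1;0 0 -0.6 -0.001 0.016 0 1;0 0 -0.6 -0.001 0.016 0 1;0 0 -0.6 -0.001 0.016 0 1' | grep -E "pos|rot"; python3 -c "
from h import *
rows([0.622,-0.0135,0.18],2.03)"
```

```text
position: [0.6217, -0.0151, 0.1965]
tcp_rot: [-3.134, -0.002, 1.375]
turn [-0.0067 -0.0046 -0.6545] shift [0.0016 0.0001 0.0165]
```

```bash
python3 -m jog '0 0 -0.654 0 0 0 1;0 0 -0.654 0.001 0 0.01 1;0 0 -0.654 0.001 0 0.016 1;0 0 -0.654 0.001 0 0.016 1;0 0 -0.654 0.001 0 0.016 1' | grep -E "pos|rot"; python3 -m jog '-0.007 -0.004 -0.05 0 0 0 1;-0.007 -0.004 -0.05 0 0 0 1'|grep -E "pos|rot"; python3 -c "
from h import *
snap('w3')"
```

```text
position: [0.6208, -0.0158, 0.18]
tcp_rot: [-3.135, -0.007, 2.001]
position: [0.62, -0.0176, 0.1801]
tcp_rot: [3.141, -0.003, 2.049]
3.8333 [ 0.62   -0.0176  0.1801] [ 3.141  -0.0027  2.0495] v 0.0845737364544137
```

View pics/w3.png

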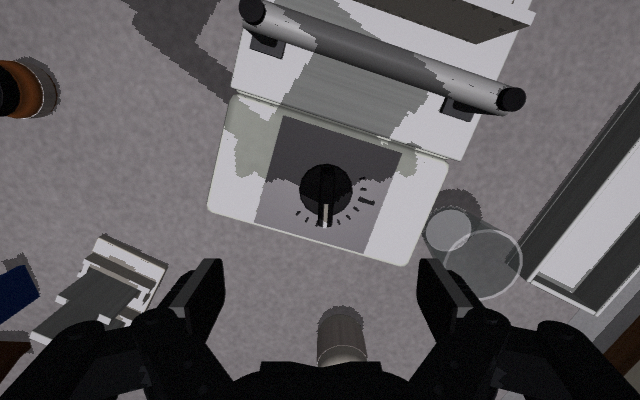

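```bash
python3 - <<'E'
from h import *
import json
c=calibration('top')
for n,u,z in(('bottle',(378,151),.06),('beaker',(324,139),.06),('jar',(347,272),.05)): print(n,onz(c,u,z))
crop('pics/w3.png',240,140,180,130,4.4,'pics/w3c.png')
E
```

```text
bottle [ 0.7156 -0.1717  0.06  ]
beaker [ 0.7581 -0.0046  0.06  ]
jar [ 0.3453 -0.0654  0.05  ]
```

View pics/w3c.png

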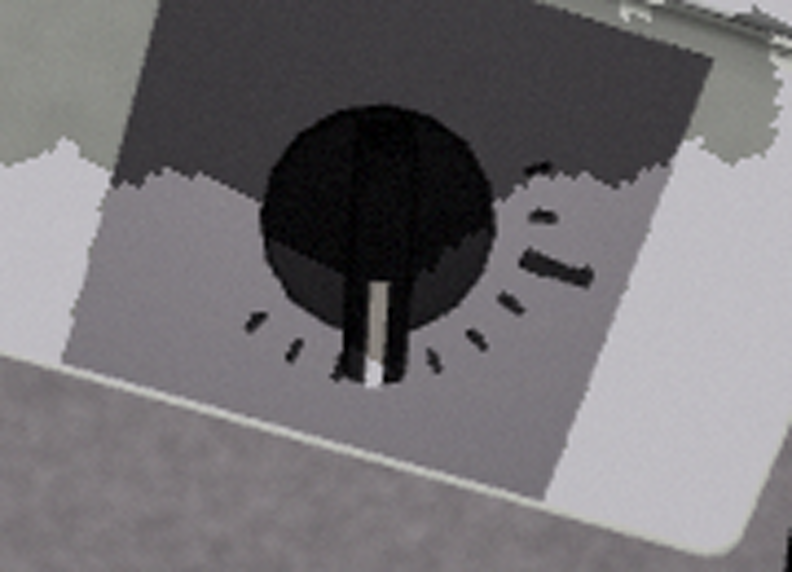

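```bash
python3 - <<'E'
from h import *
import json
c=json.load(open('w3.json'))
D=lambda U,V,z:onz(c,(240+(U+.5)/4.4-.5,140+(V+.5)/4.4-.5),z)
print('disc',D(378.5,220,.062))
p1,p2=D(379,282,.09),D(374,380,.09);d=(p2-p1)/np.linalg.norm(p2-p1);print('ptr',p1,p2,np.arctan2(d[1],d[0]))
print('axis from end',p2-d*.0205)
e=[D(342,383,.09),D(408,383,.09)];print('bar end mid',sum(e)/2,np.linalg.norm(e[0]-e[1]), sum(e)/2-d*.021)
s=[D(522,260,.055),D(592,280,.055)];print('tick',s,np.arctan2(*(s[1]-s[0])[1::-1]))
o=get_obs();print(o['position'],o['tcp_rot'])
rows([0.622,-0.0135,0.068],np.arctan2(d[1],d[0])+np.pi)
E
```

```text
disc [ 0.6213 -0.0123  0.062 ]
ptr [ 0.6224 -0.0151  0.09  ] [ 0.6298 -0.0311  0.09  ] -1.1357191835217195
axis from end [ 0.6212 -0.0125  0.09  ]
bar end mid [ 0.6302 -0.0315  0.09  ] 0.011263076199615507 [ 0.6214 -0.0124  0.09  ]
tick [array([ 0.6503, -0.0083,  0.055 ]), array([ 0.6642, -0.0056,  0.055 ])] 0.19157305379078168
[ 0.6202 -0.0173  0.1802] [ 3.1407 -0.0028  2.0476]
turn [ 0.0008 -0.0028  0.0417] shift [0.0023 0.0032 0.1122]
```

```bash
python3 -c "
from h import *
rows([0.6213,-0.0124,0.068],2.006)"; python3 -m jog '0 0 0.04 0.0015 0.004 0.03 0.1;0 0 0.04 0.0015 0.004 0.06 0.1;0 0 0.04 0.0015 0.004 0.08 0.1;0 0 0.04 0.0015 0.004 0.09 0.1;0 0 0.04 0.0015 0.004 0.09 0.1' 40 ; python3 -c "
from h import *
rows([0.6213,-0.0124,0.068],2.006)"
```

```text
turn [ 0.0008 -0.0028  0.0416] shift [0.0036 0.0031 0.1122]
time: 4.3
position: [0.6205, -0.0141, 0.0872]
tcp_rot: [-3.137, -0.006, 2.006]
contact_force: [-0.3, -0.6, -1.0]
opening: 0.0467
turn [-0.0044 -0.0063 -0.0004] shift [0.0011 0.0015 0.0192]
```

```bash
python3 -m jog '-0.004 -0.006 0 0.001 0.0015 0.012 0;-0.004 -0.006 0 0.001 0.0015 0.019 0;-0.004 -0.006 0 0.001 0.0015 0.019 0;-0.004 -0.006 0 0.001 0.0015 0.019 -0.3;-0.004 -0.006 0 0.001 0.0015 0.019 -0.5' ; python3 -c "
from h import *
rows([0.6213,-0.0124,0.068],2.006);snap('w4')"
```

```text
time: 4.72
position: [0.6224, -0.0128, 0.0696]
tcp_rot: [3.14, 0.001, 2.005]
contact_force: [0.2, 0.5, 0.9]
opening: 0.0217
turn [ 0.0014  0.001  -0.0006] shift [ 0.0008 -0.0008  0.0016]
4.7167 [ 0.6224 -0.0128  0.0696] [3.1401 0.001  2.0054] v 0.0006412004864387931
```

View pics/w4.png

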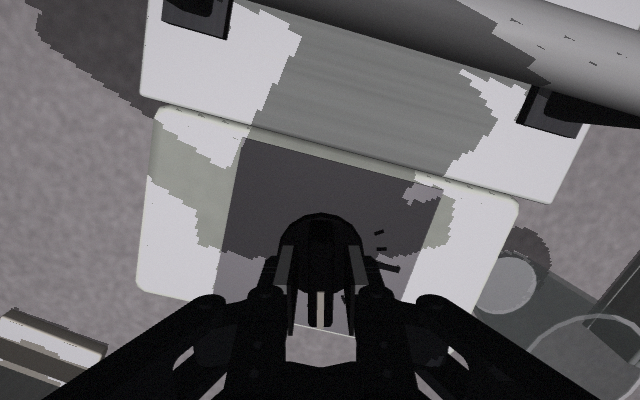

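The pads straddle the dial bar symmetrically: the bar is at u of about 321 and the pads at 290 and 350. Closing now.

```bash
python3 -m jog '0 0 0 0 0 0 -1;0 0 0 0 0 0 -1;0 0 0 0 0 0 -1;0 0 0 0 0 0 -1;0 0 0 0 0 0 -1' 60; python3 -c "
from h import *
o=get_obs();print(o['torque'])"
```

```text
time: 5.18
position: [0.6226, -0.013, 0.0705]
tcp_rot: [3.14, 0.002, 2.005]
contact_force: [-3.0, -1.3, 5.8]
opening: 0.0097
[-0.1469  0.514  -0.0452]
```

```bash
python3 -m jog '0 0 -0.11 0 0 0 -1;0 0 -0.22 0 0 0 -1;0 0 -0.33 0 0 0 -1;0 0 -0.44 0 0 0 -1;0 0 -0.55 0 0 0 -1'; python3 -c "
from h import *
o=get_obs();print(o['torque'])"
```

```text
time: 5.6
position: [0.6224, -0.013, 0.0706]
tcp_rot: [3.141, 0.002, 2.561]
contact_force: [-2.5, -0.1, 2.4]
opening: 0.0093
[-0.0354  0.2712 -0.0669]
```

```bash
python3 -m jog '0 0 -0.11 0 0 0 -1;0 0 -0.22 0 0 0 -1;0 0 -0.33 0 0 0 -1;0 0 -0.44 0 0 0 -1;0 0 -0.55 0 0 0 -1'|grep -E "force|rot"; python3 -c "
from h import *
rows([0.6224,-.013,.0706],3.315);snap('w5')"
```

```text
tcp_rot: [-3.141, 0.002, 3.116]
contact_force: [-2.7, -0.7, 1.2]
turn [-0.0009  0.0017 -0.199 ] shift [-0.      0.0002 -0.    ]
6.0167 [ 0.6224 -0.0132  0.0706] [-3.1408  0.0018  3.116 ] v 1.3059624793034774
```

View pics/w5.png

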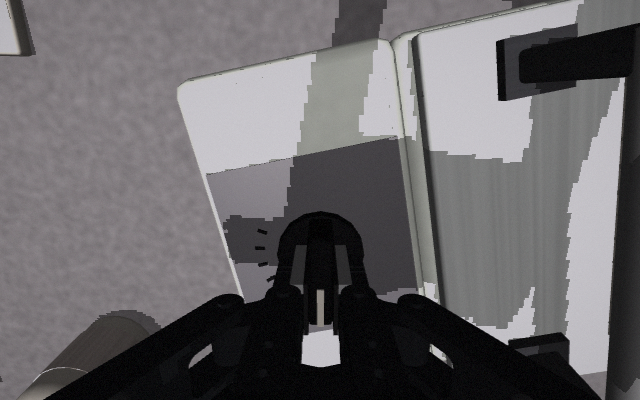

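The dial turns with the grip; the pointer stays between the pads at u of about 320. Now the last part.

```bash
python3 -c "
from h import *
rows([0.6224,-.013,.0706],3.315)"; python3 -m jog '0 0 -0.1 0 0 0 -1;0 0 -0.19 0 0 0 -1;0 0 -0.19 0 0 0 -1;0 0 -0.19 0 0 0 -1'|grep -E "force|rot";python3 -c "
from h import *
rows([0.6224,-.013,.0706],3.315)"
```

```text
turn [-0.001   0.0016 -0.1957] shift [-0.0001  0.0002 -0.    ]
tcp_rot: [-3.14, 0.002, -2.977]
contact_force: [-1.7, -0.6, 2.2]
turn [-0.0011  0.0015 -0.0092] shift [-0.0001  0.0002 -0.    ]
```

Open partway, lift, and look.

```bash
python3 -m jog '0 0 -0.009 0 0 0 -1;0 0 -0.009 0 0 0 -1;0 0 -0.009 0 0 0 -0.3;0 0 -0.009 0 0 0 0;0 0 -0.009 0 0 0 0'|grep -E "open|rot"; python3 -m jog '0 0 0 0 0 -0.04 0;0 0 0 0 0 -0.08 0;0 0 0 0 0 -0.11 0;0 0 0 0 0 -0.11 0;0 0 0 0 0 -0.11 0'|grep -E "open|rot|pos";python3 -c "
from h import *
snap('w6');crop('pics/w6.png',230,120,190,150,4.2,'pics/w6c.png')"
```

```text
tcp_rot: [-3.141, 0.002, -2.969]
opening: 0.0427
position: [0.6247, -0.0132, 0.184]
tcp_rot: [-3.138, 0.009, -2.969]
opening: 0.0429
7.2333 [ 0.6247 -0.0132  0.184 ] [-3.1383  0.0091 -2.9689] v 0.06947659968270518
```

View pics/w6c.png

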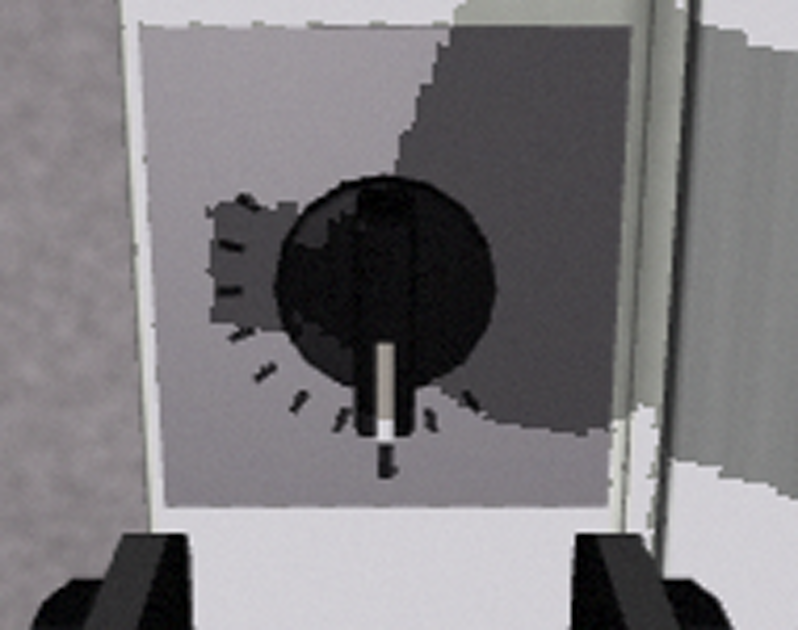

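The pointer (386,345→440) is in line with the long tick (386,445→478), so the dial is done. Next is the narrow spacer.

```bash
python3 -c "
from h import *
rows([0.472,-.253,.20],1.52)"; python3 -m jog '0 0 0.5 0.0 0 -0.02 0;0 0 0.5 0.1 0.1 -0.02 0;0 0 0.7 0.1085 0.191 -0.02 0;0 0 0.7 0.1085 0.191 -0.02 0;0 0 0.7 0.1085 0.191 -0.02 0'|grep -E "rot|pos"; python3 -c "
from h import *
rows([0.472,-.253,.20],1.52)"
```

```text
turn [0.0026 0.0045 1.7943] shift [ 0.1898 -0.2106 -0.019 ]
position: [0.5135, 0.1117, 0.1983]
tcp_rot: [-3.141, -0.0, 2.687]
turn [-0.0007  0.0004  1.167 ] shift [-0.1228 -0.3459 -0.0015]
```

I typed the shift with the wrong y sign. It did no harm: the tool stayed at z 0.198, above everything. Correcting.

```bash
python3 -m jog '0 0 0.6 -0.12 -0.346 -0.002 0;0 0 0.6 -0.123 -0.346 -0.002 0;0 0 0.6 -0.123 -0.346 -0.002 0;0 0 0.6 -0.123 -0.346 -0.002 0;0 0 0.6 -0.123 -0.346 -0.002 0'|grep -E "rot|pos|force"; python3 -c "
from h import *
rows([0.472,-.253,.20],1.52)"
```

```text
position: [0.4893, -0.0962, 0.1985]
tcp_rot: [-3.139, -0.003, 2.083]
contact_force: [0.6, -0.7, -0.7]
turn [-0.0037 -0.0017  0.5632] shift [-0.1282 -0.0919 -0.0016]
```

```bash
python3 -m jog '0 0 0.563 -0.128 -0.092 -0.002 0;0 0 0.563 -0.128 -0.092 -0.002 0;0 0 0.563 -0.128 -0.092 -0.002 0;0 0 0.563 -0.128 -0.092 -0.002 0;0 0 0.563 -0.128 -0.092 -0.002 0'|grep -E "rot|pos|force"; python3 -m jog '0 0 0 0 0 0 0;0 0 0 0 0 0 0'|grep -E "rot|pos";python3 -c "
from h import *
rows([0.472,-.253,.20],1.52);snap('w7');crop('pics/w7.png',200,130,240,190,3.3,'pics/w7c.png')"
```

```text
position: [0.4699, -0.2583, 0.1982]
tcp_rot: [-3.135, 0.001, 1.508]
contact_force: [-0.6, -0.1, 0.1]
position: [0.4683, -0.2582, 0.1957]
tcp_rot: [-3.131, -0.002, 1.508]
turn [-0.0109 -0.0018 -0.0116] shift [ 0.0055  0.0033 -0.0043]
8.7 [ 0.4683 -0.2582  0.1957] [-3.1307 -0.0018  1.5084] v 0.03294169574075859
```

View pics/w7c.png

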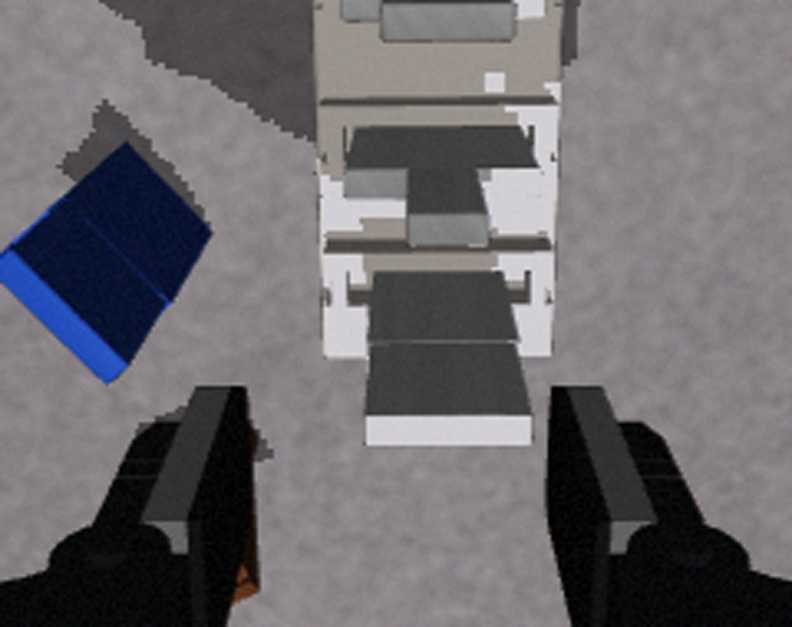

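```bash
python3 - <<'E'
from h import *
import json
c=json.load(open('w7.json'))
D=lambda U,V,z:onz(c,(200+(U+.5)/3.3-.5,130+(V+.5)/3.3-.5),z)
for n,z,q in(('n',.11,[(408,213),(488,213),(409,246),(489,246)]),('wedge',.117,[(366,415),(530,415),(367,445),(532,445)]),('w',.11,[(382,5),(514,5),(385,40),(516,40)])):
    p=np.array([D(*u,z) for u in q]);e=(p[1]+p[3]-p[0]-p[2])/2
    print(n,p.mean(0),'wid',np.linalg.norm(e),'yaw',np.arctan2(e[1],e[0]),'th',np.linalg.norm(p[0]-p[2]))
E
```

```text
n [ 0.4778 -0.2534  0.11  ] wid 0.017386681288206234 yaw -0.05832613513093136 th 0.00751556128468923
wedge [ 0.4755 -0.298   0.117 ] wid 0.03673180743502184 yaw -0.05561947602345305 th 0.007444026768224092
w [ 0.4801 -0.2089  0.11  ] wid 0.026998967090832063 yaw -0.06081654705342228 th 0.007136329576355032
```

The two wrist views agree on the wedge and the wide spacer. The narrow spacer is at (0.4778, -0.2534), yaw -0.057. Descending on it.

```bash
python3 -c "
from h import *
rows([0.4778,-.2534,.080],1.514)"; python3 -m jog '-0.011 -0.002 -0.005 0.005 0.0096 0 0;-0.011 -0.002 -0.005 0.005 0.0096 0.03 0;-0.011 -0.002 -0.005 0.005 0.0096 0.06 0;-0.011 -0.002 -0.005 0.005 0.0096 0.085 0;-0.011 -0.002 -0.005 0.005 0.0096 0.085 0'; python3 -c "
from h import *
rows([0.4778,-.2534,.080],1.514)"
```

```text
turn [-0.0102 -0.0018 -0.0043] shift [0.0044 0.01   0.1161]
time: 9.17
position: [0.4744, -0.248, 0.1052]
tcp_rot: [-3.133, -0.007, 1.518]
contact_force: [-1.0, 0.2, -0.2]
opening: 0.043
turn [-0.0089 -0.007   0.004 ] shift [-0.0054  0.0039  0.0251]
```

```bash
python3 -m jog '-0.009 -0.007 0.004 -0.0054 0.004 0 0;-0.009 -0.007 0.004 -0.0054 0.004 0.01 0;-0.009 -0.007 0.004 -0.0054 0.004 0.02 0;-0.009 -0.007 0.004 -0.0054 0.004 0.025 0;-0.009 -0.007 0.004 -0.0054 0.004 0.025 0'; python3 -c "
from h import *
rows([0.4778,-.2534,.080],1.514);snap('w8')"
```

```text
time: 9.58
position: [0.4774, -0.2529, 0.0792]
tcp_rot: [-3.14, -0.001, 1.514]
contact_force: [-0.7, -0.3, 0.7]
opening: 0.0428
turn [-0.0013 -0.001   0.0002] shift [-0.0004  0.0004 -0.0008]
9.5833 [ 0.4774 -0.2529  0.0792] [-3.1403 -0.001   1.5142] v 0.01497809945880527
```

View pics/w8.png

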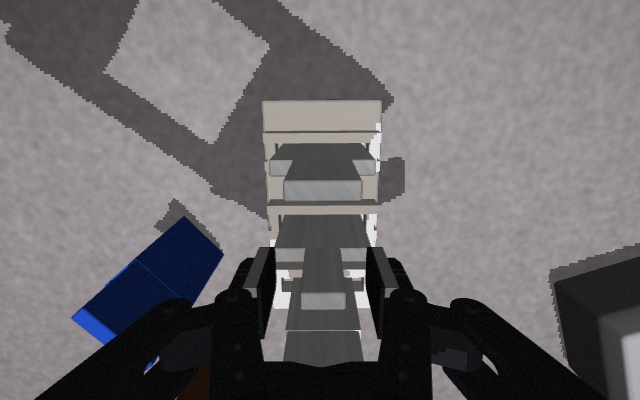

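The narrow tab (u 302–345) sits centred between the pads. Closing and then lifting straight up.

```bash
python3 -m jog '0 0 0 0 0 0 -1;0 0 0 0 0 0 -1;0 0 0 0 0 0 -1;0 0 0 0 0 0 -1;0 0 0 0 0 0 -1' 60; python3 -m jog '0 0 0 0 0 -0.015 -1;0 0 0 0 0 -0.03 -1;0 0 0 0 0 -0.06 -1;0 0 0 0 0 -0.1 -1;0 0 0 0 0 -0.1 -1'; python3 -c "
from h import *
rows([0.6,.10,.235],.1735+np.pi/2)"
```

```text
time: 10.05
position: [0.4784, -0.2538, 0.0806]
tcp_rot: [3.141, 0.001, 1.514]
contact_force: [0.0, -0.3, 2.4]
opening: 0.017
time: 10.47
position: [0.4825, -0.2568, 0.1887]
tcp_rot: [3.128, 0.009, 1.514]
contact_force: [1.1, -0.8, 0.9]
opening: 0.0168
turn [ 0.0122  0.0102 -0.2302] shift [ 0.3624  0.0977 -0.0481]
```

```bash
python3 -m jog '0.012 0.01 0 0 0 -0.03 -1;0.012 0.01 -0.1 0.03 0.01 -0.048 -1;0.012 0.01 -0.23 0.36 0.098 -0.048 -1;0.012 0.01 -0.23 0.36 0.098 -0.048 -1;0.012 0.01 -0.23 0.36 0.098 -0.048 -1'|grep -E "pos|rot"; python3 -c "
from h import *
rows([0.6,.1115,.235],.173+np.pi/2)"
```

```text
position: [0.5329, -0.107, 0.2365]
tcp_rot: [3.14, 0.001, 1.743]
turn [ 0.0014  0.0008 -0.0009] shift [0.2038 0.1035 0.0015]
```

```bash
python3 -m jog '0 0 0 0.204 0.1035 0.0015 -1;0 0 0 0.204 0.1035 0.0015 -1;0 0 0 0.204 0.1035 0.0015 -1;0 0 0 0.204 0.1035 0.0015 -1;0 0 0 0.204 0.1035 0.0015 -1'|grep -E "pos|rot"; python3 -c "
from h import *
rows([0.6,.1115,.235],.173+np.pi/2)"
```

```text
position: [0.5936, 0.0931, 0.2347]
tcp_rot: [3.141, 0.001, 1.743]
turn [ 0.001   0.0009 -0.0008] shift [ 0.0171  0.0095 -0.0003]
```

```bash
python3 -m jog '0 0 0 0.017 0.0095 0 -1;0 0 0 0.017 0.0095 0 -1;0 0 0 0.017 0.0095 0 -1'|grep -E "pos|rot"; python3 -c "
from h import *
rows([0.6,.1115,.235],.173+np.pi/2);snap('w9');cv2.imwrite('pics/s9.png',grab_frame('side')[:,:,::-1]);crop('pics/s9.png',240,80,170,150,4.5,'pics/s9c.png')"
```

```text
position: [0.5997, 0.1127, 0.2339]
tcp_rot: [-3.141, 0.001, 1.746]
turn [-0.0003  0.0013  0.0021] shift [-0.0012  0.0001 -0.0011]
11.55 [0.5997 0.1127 0.2339] [-3.1413  0.0013  1.7459] v 0.043888120358686285
```

View pics/w9.png

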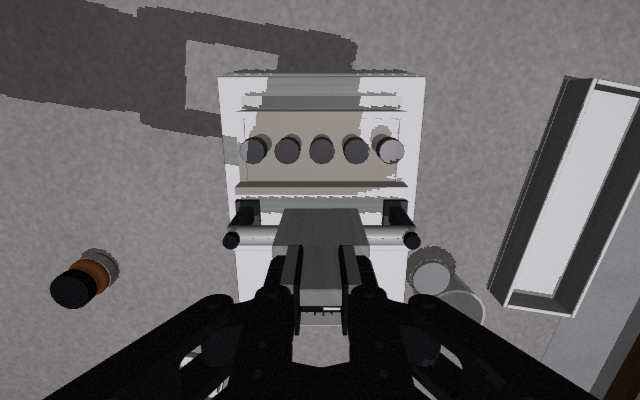

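View pics/s9c.png

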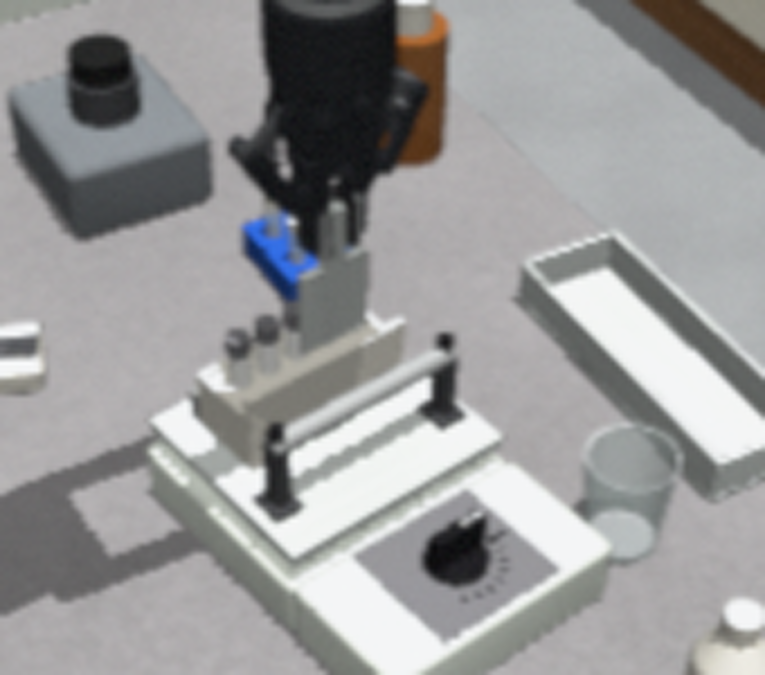

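```bash
cat >>h.py <<'E'
O=np.array([.5989,.1177]);TH=.173;RS=np.array([[np.cos(TH),-np.sin(TH)],[np.sin(TH),np.cos(TH)]])
sh=lambda p:RS.T@(np.array(p)[:2]-O)
un=lambda x,y:RS@[x,y]+O
E
python3 - <<'E'
from h import *
import json
c=json.load(open('w9.json'))
print('foot edge',[sh(onz(c,u,.163)) for u in((277.5,208.5),(358,208.5))])
print('rack edge',[sh(onz(c,u,.137)) for u in((236,186),(410,186))],'tcp',sh([.5997,.1127]))
print('bar axis',[sh(onz(c,u,.130)) for u in((270,236),(370,236))])
E
python3 -c "
from h import *
crop('pics/w9.png',220,165,210,90,3.8,'pics/w9c.png')"
```

```text
foot edge [array([-0.0299, -0.0018]), array([ 0.0246, -0.0016])]
rack edge [array([-0.0638,  0.0069]), array([0.0657, 0.0073])] tcp [-0.0001 -0.0051]
bar axis [array([-0.0414, -0.0365]), array([ 0.039 , -0.0362])]
```

View pics/w9c.png

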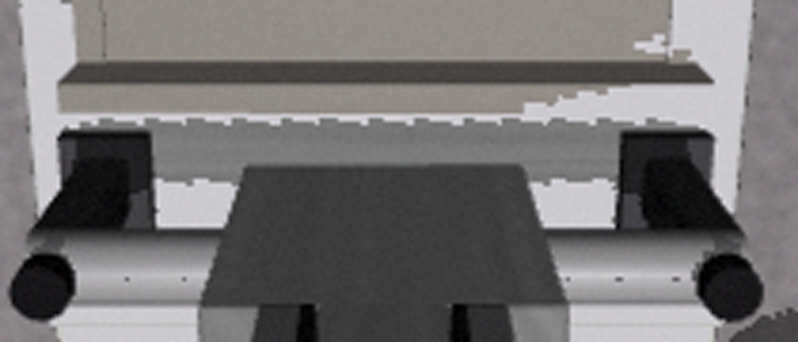

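The spacer foot's near edge is at y_s = -1.7 mm, just clear of the rack edge, and x runs from -25 to +25 mm, so it is centred. I'll descend with 5 mm extra clearance.

```bash
python3 -m jog '0 0.001 0.002 -0.005 0 0 -1;0 0.001 0.002 -0.005 0 0.015 -1;0 0.001 0.002 -0.005 0 0.03 -1;0 0.001 0.002 -0.005 0 0.045 -1;0 0.001 0.002 -0.005 0 0.05 -1'|grep -E "pos|rot|force"; python3 -c "
from h import *
o=get_obs();print('shaker',sh(o['position']))
rows([*un(0,-.008),.148],.173+np.pi/2)"
```

```text
position: [0.5987, 0.1036, 0.1816]
tcp_rot: [-3.137, 0.0, 1.738]
contact_force: [-0.2, 0.3, -1.7]
shaker [-0.0026 -0.0139]
turn [-0.0048  0.0002 -0.0059] shift [0.0059 0.0027 0.0335]
```

```bash
python3 -m jog '-0.005 0 -0.006 0.006 0.003 0.01 -1;-0.005 0 -0.006 0.006 0.003 0.02 -1;-0.005 0 -0.006 0.006 0.003 0.03 -1;-0.005 0 -0.006 0.006 0.003 0.033 -1;-0.005 0 -0.006 0.006 0.003 0.033 -1'|grep -E "pos|rot|force"; python3 -c "
from h import *
o=get_obs();print('shaker',sh(o['position']))
rows([*un(0,-.008),.146],.173+np.pi/2)"
```

```text
position: [0.5997, 0.1098, 0.1471]
tcp_rot: [-3.139, -0.0, 1.744]
contact_force: [-0.5, -0.1, -0.4]
shaker [-0.0006 -0.0079]
turn [-0.0023 -0.0001  0.0001] shift [-0.0001  0.0006  0.0011]
```

```bash
python3 -m jog '-0.002 0 0 0.001 0 0 -1;-0.002 0 0 0.002 0 0 -1;-0.002 0 0 0.003 0 0 -1;-0.002 0 0 0.0035 0 0 -1;-0.002 0 0 0.0035 0 0 -1'|grep -E "pos|rot|force"; python3 -c "
from h import *
o=get_obs();print('shaker',sh(o['position']),o['torque']);snap('w10');crop('pics/w10.png',200,170,240,130,3.3,'pics/w10c.png')"
```

```text
position: [0.5994, 0.1135, 0.1477]
tcp_rot: [3.141, 0.0, 1.744]
contact_force: [-0.9, 0.0, -0.7]
shaker [-0.0003 -0.0042] [-0.0152  0.0461  0.0501]
12.9 [0.5994 0.1135 0.1477] [3.1408 0.     1.7441] v 0.0029794107404114574
```

View pics/w10c.png

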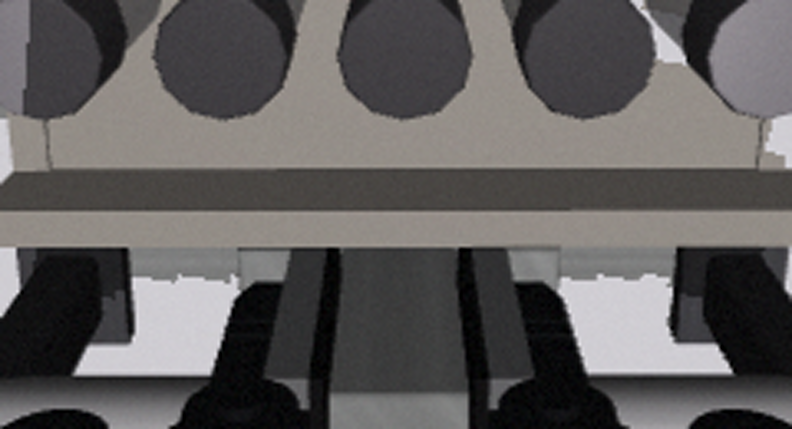

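```bash
python3 -m jog '0 0 0 0.0005 0 0.001 -1;0 0 0 0.001 0 0.002 -1;0 0 0 0.001 0 0.0025 -1;0 0 0 0.0015 0 0.0025 -1;0 0 0 0.0015 0 0.0025 -1'|grep -E "pos|rot|force"; python3 -c "
from h import *
o=get_obs();print('shaker',sh(o['position']),o['torque'])"
```

```text
position: [0.5996, 0.1142, 0.1457]
tcp_rot: [3.14, 0.002, 1.744]
contact_force: [0.5, -3.6, 2.1]
shaker [ 0.0001 -0.0036] [-0.571   0.029  -0.0171]
```

The force shows -3.6 N from the rack and +2.1 N from the platform, so the spacer is seated against the rack. Release and lift.

```bash
python3 -m jog '0 0 0 0 0 0 -0.5;0 0 0 0 0 0 -0.2;0 0 0 0 0 0 -0.1;0 0 0 0 0 -0.001 -0.1;0 0 0 0 0 -0.002 -0.1'|grep -E "force|open"; python3 -m jog '0 0 0 0 0 -0.02 -0.1;0 0 0 0 0 -0.04 -0.1;0 0 0 0 0 -0.07 -0.1;0 0 0 0 0 -0.09 -0.1;0 0 0 0 0 -0.09 -0.1'|grep -E "pos|rot|open"; python3 -c "
from h import *
snap('w11');crop('pics/w11.png',200,150,240,150,3.3,'pics/w11c.png')
f=grab_frame('side');cv2.imwrite('pics/s11.png',f[:,:,::-1]);crop('pics/s11.png',265,130,120,115,5,'pics/s11c.png')
rows([.4755,-.298,.235],1.514)"
```

```text
contact_force: [-0.6, 1.0, 1.1]
opening: 0.0383
position: [0.6025, 0.115, 0.2438]
tcp_rot: [3.13, 0.002, 1.744]
opening: 0.0386
14.2 [0.6025 0.115  0.2438] [3.1297 0.0022 1.7443] v 0.057266032807053696
turn [0.0035 0.0009 0.2303] shift [-0.3851 -0.1937  0.0034]
```

View pics/w11c.png

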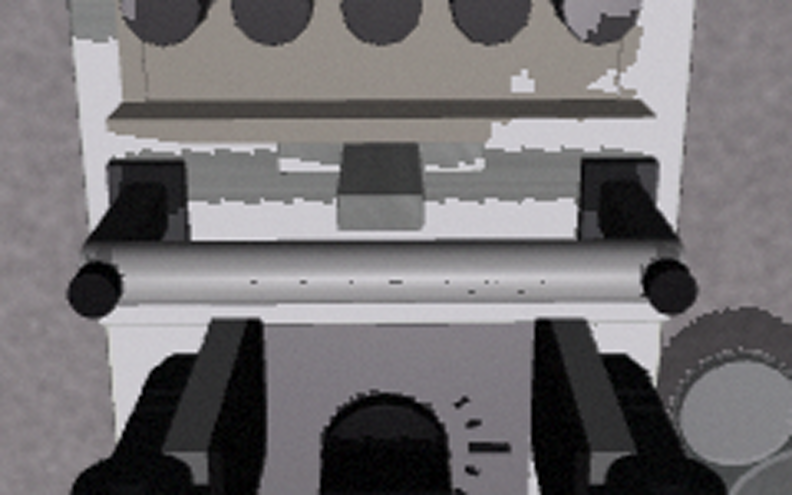

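View pics/s11c.png

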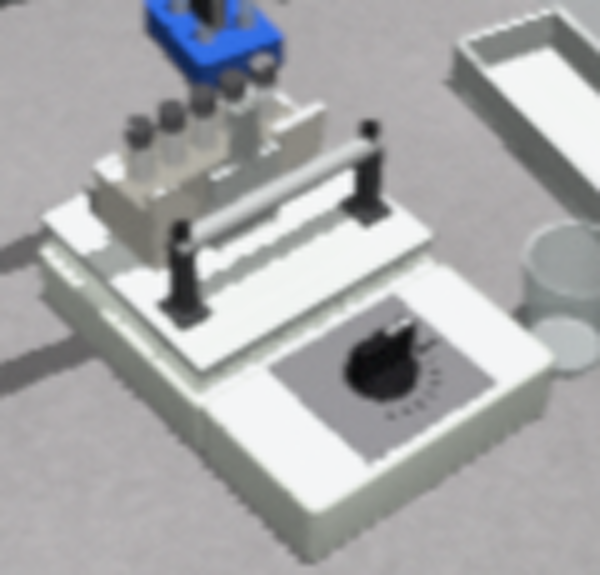

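```bash
python3 - <<'E'
from h import *
import json
c=json.load(open('w11.json'))
D=lambda U,V,z:sh(onz(c,(200+(U+.5)/3.3-.5,150+(V+.5)/3.3-.5),z))
print('tab',D(338,194,.175),D(423,194,.175),D(337,230,.175),D(424,230,.175))
print('rack edge',D(200,141,.137),'bar',D(380,240,.13),D(380,302,.13),D(380,271,.13))
E
```

```text
tab [-0.0091  0.0008] [0.0081 0.0007] [-0.0094 -0.007 ] [ 0.0084 -0.0071]
rack edge [-0.0432  0.0011] bar [-0.001  -0.0268] [-0.0011 -0.0437] [-0.001  -0.0352]
```

About 20 mm is left for the wedge, so one spacer is right. Now to the wedge.

```bash
python3 -m jog '0 0 0.23 -0.385 -0.194 0.003 0.5;0 0 0.23 -0.385 -0.194 0.003 0.5;0 0 0.23 -0.385 -0.194 0.003 0.5;0 0 0.23 -0.385 -0.194 0.003 0.5;0 0 0.23 -0.385 -0.194 0.003 0.5'|grep -E "pos|rot"; python3 -c "
from h import *
rows([.4755,-.298,.225],1.514)"
```

```text
position: [0.5371, -0.0859, 0.2341]
tcp_rot: [-3.141, -0.001, 1.515]
turn [-0.0002 -0.0007  0.0011] shift [-0.2152 -0.0497  0.009 ]
```

```bash
python3 -m jog '0 0 0 -0.215 -0.05 0 0.5;0 0 0 -0.215 -0.05 0.009 0.5;0 0 0 -0.215 -0.05 0.009 0.5;0 0 0 -0.215 -0.05 0.009 0.5;0 0 0 -0.215 -0.05 0.009 0.5'|grep -E "pos|rot"; python3 -c "
from h import *
rows([.4755,-.298,.180],1.514)"
```

```text
position: [0.4773, -0.285, 0.2235]
tcp_rot: [-3.138, -0.003, 1.515]
turn [-0.0031 -0.0032  0.0011] shift [-0.0132 -0.001   0.0435]
```

```bash
python3 -m jog '-0.003 -0.003 0 -0.013 -0.001 0.02 0.5;-0.003 -0.003 0 -0.013 -0.001 0.042 0.5;-0.003 -0.003 0 -0.013 -0.001 0.042 0.5;-0.003 -0.003 0 -0.013 -0.001 0.042 0.5'|grep -E "pos|rot|open"; python3 -c "
from h import *
rows([.4755,-.298,.180],1.514);snap('w12');crop('pics/w12.png',200,170,240,180,3.3,'pics/w12c.png')"
```

```text
position: [0.4735, -0.2962, 0.1783]
tcp_rot: [-3.136, -0.005, 1.515]
opening: 0.0637
turn [-0.0058 -0.0049  0.0005] shift [-0.0016  0.0021 -0.0017]
15.4667 [ 0.4735 -0.2962  0.1783] [-3.1358 -0.0049  1.5145] v 0.051977766984006635
```

View pics/w12c.png

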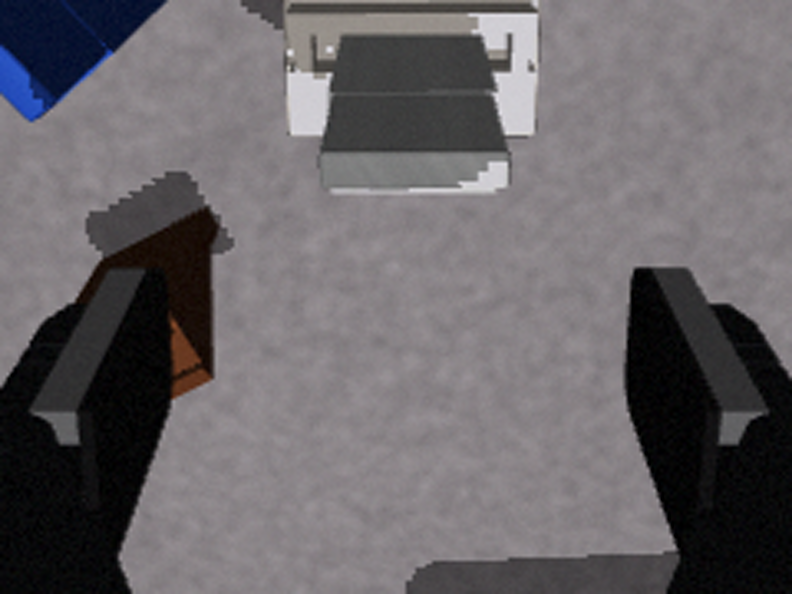

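```bash
python3 - <<'E'
from h import *
import json
c=json.load(open('w12.json'))
D=lambda U,V,z:onz(c,(200+(U+.5)/3.3-.5,170+(V+.5)/3.3-.5),z)
p=[D(*u,.117) for u in((321,152),(510,152),(322,190),(511,190))];print('wedge',np.mean(p,0),np.linalg.norm(p[0]-p[1]),np.linalg.norm(p[0]-p[2]),(p[1]-p[0])[1]/(p[1]-p[0])[0])
t=calibration('top')
for U,V in((478,325),(560,290),(605,370),(525,400)):
  for z in(0.,.06,.107): print((U,V),z,onz(t,(370+U/7,205+V/7),z)[:2])
print('brown wrist', D(213,205,.1),D(213,378,.1))
E
python3 -c "
from h import *
crop('pics/side0.png',315,300,50,80,6,'pics/sb.png')"
```

```text
wedge [ 0.4757 -0.2985  0.117 ] 0.03726903000779362 0.008048094272099784 -0.05346116841465835
(478, 325) 0.0 [ 0.4042 -0.3543]
(478, 325) 0.06 [ 0.4009 -0.3407]
(478, 325) 0.107 [ 0.3983 -0.3301]
(560, 290) 0.0 [ 0.4191 -0.3918]
(560, 290) 0.06 [ 0.4152 -0.3767]
(560, 290) 0.107 [ 0.4121 -0.3649]
(605, 370) 0.0 [ 0.3831 -0.4096]
(605, 370) 0.06 [ 0.3806 -0.3938]
(605, 370) 0.107 [ 0.3787 -0.3815]
(525, 400) 0.0 [ 0.3706 -0.3733]
(525, 400) 0.06 [ 0.3686 -0.3589]
(525, 400) 0.107 [ 0.367  -0.3477]
brown wrist [ 0.4311 -0.3105  0.1   ] [ 0.4266 -0.3529  0.1   ]
```

View pics/w12.png

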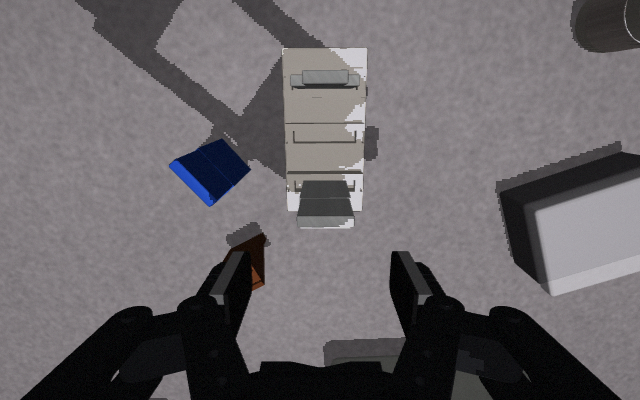

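The three wedge measurements agree within 0.5 mm, and the brown decoy is clear of the fingers. Descending.

```bash
python3 -m jog '-0.006 -0.005 0 -0.002 0.002 0.015 0.35;-0.006 -0.005 0 -0.002 0.002 0.035 0.35;-0.006 -0.005 0 -0.002 0.002 0.055 0.35;-0.006 -0.005 0 -0.002 0.002 0.065 0.35;-0.006 -0.005 0 -0.002 0.002 0.065 0.35'|grep -E "pos|rot|open|force"; python3 -c "
from h import *
rows([.4757,-.2984,.082],1.516)"
```

```text
position: [0.4758, -0.2969, 0.1136]
tcp_rot: [3.141, 0.0, 1.517]
contact_force: [-1.1, 0.7, -0.0]
opening: 0.0574
turn [0.0004 0.0002 0.0009] shift [-0.0015 -0.0001  0.0316]
```

```bash
python3 -m jog '0 0 0 -0.0015 0 0.01 0.35;0 0 0 -0.0015 0 0.02 0.35;0 0 0 -0.0015 0 0.0315 0.35;0 0 0 -0.0015 0 0.0315 0.35;0 0 0 -0.0015 0 0.0315 0.35'|grep -E "pos|rot|open|force"; python3 -c "
from h import *
rows([.4757,-.2984,.082],1.516);snap('w13')"
```

```text
position: [0.4752, -0.2979, 0.0811]
tcp_rot: [-3.14, -0.001, 1.517]
contact_force: [-0.1, -1.1, 0.4]
opening: 0.0575
turn [-0.0013 -0.0011  0.0009] shift [-0.0005  0.0006 -0.0009]
16.35 [ 0.4752 -0.2979  0.0811] [-3.1403 -0.0011  1.5169] v 0.019841477826225737
```

View pics/w13.png

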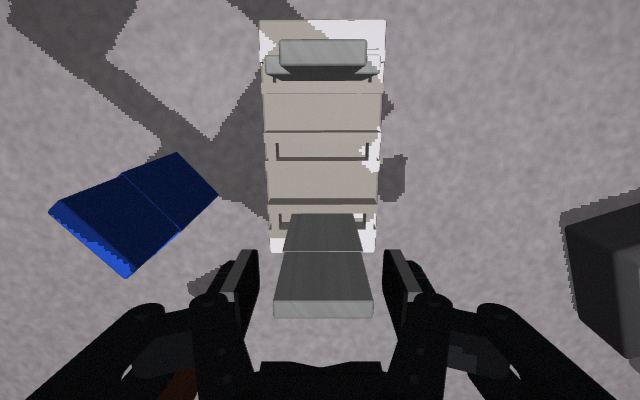

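The wedge tab is centred between the pads. Gripping firmly for the push later.

```bash
python3 -m jog '0 0 0 0 0 0 -1;0 0 0 0 0 0 -1;0 0 0 0 0 0 -1;0 0 0 0 0 0 -1;0 0 0 0 0 0 -1' 110; python3 -m jog '0 0 0 0 0 -0.015 -1;0 0 0 0 0 -0.03 -1;0 0 0 0 0 -0.06 -1;0 0 0 0 0 -0.11 -1;0 0 0 0 0 -0.14 -1'; python3 -c "
from h import *
rows([*un(0,-.0135),.25],.173+np.pi/2)"
```

```text
time: 16.82
position: [0.4764, -0.2991, 0.0829]
tcp_rot: [3.14, 0.001, 1.517]
contact_force: [-0.4, 0.2, 3.6]
opening: 0.0359
time: 17.23
position: [0.475, -0.2978, 0.2227]
tcp_rot: [-3.14, -0.001, 1.517]
contact_force: [-0.1, -1.4, -1.4]
opening: 0.0359
turn [-0.0013 -0.0014 -0.2269] shift [ 0.4085  0.1043 -0.0269]
```

```bash
python3 -m jog '0 0 0 0 0 -0.03 -1;0 0 -0.1 0.03 0.02 -0.042 -1;0 0 -0.226 0.4 0.104 -0.042 -1;0 0 -0.226 0.4 0.104 -0.042 -1;0 0 -0.226 0.4 0.104 -0.042 -1'|grep -E "pos|rot"; python3 -c "
from h import *
rows([*un(0,-.0165),.265],.173+np.pi/2)"
```

```text
position: [0.5307, -0.1473, 0.2645]
tcp_rot: [-3.14, -0.002, 1.742]
turn [-0.0014 -0.002  -0.0021] shift [ 0.233   0.1123 -0.0001]
```

```bash
python3 -m jog '0 0 0 0.228 0.112 0 -1;0 0 0 0.228 0.112 0 -1;0 0 0 0.228 0.112 0 -1;0 0 0 0.228 0.112 0 -1;0 0 0 0.228 0.112 0 -1'|grep -E "pos|rot"; python3 -c "
from h import *
rows([*un(0,-.0165),.265],.173+np.pi/2)"
```

```text
position: [0.5887, 0.0534, 0.264]
tcp_rot: [-3.139, -0.002, 1.742]
turn [-0.0029 -0.0024 -0.0021] shift [ 0.0451  0.021  -0.001 ]
```

```bash
python3 -m jog '-0.003 -0.002 -0.002 0.02 0.01 -0.001 -1;-0.003 -0.002 -0.002 0.043 0.021 -0.001 -1;-0.003 -0.002 -0.002 0.043 0.021 -0.001 -1;-0.003 -0.002 -0.002 0.043 0.021 -0.001 -1'|grep -E "pos|rot"; python3 -m jog '0 0 0 0 0 0 -1;0 0 0 0 0 0 -1'|grep pos; python3 -c "
from h import *
rows([*un(0,-.0165),.265],.173+np.pi/2);o=get_obs();print(sh(o['position']));snap('w14');crop('pics/w14.png',200,150,240,170,3.3,'pics/w14c.png')"
```

```text
position: [0.6015, 0.1007, 0.2637]
tcp_rot: [-3.139, -0.0, 1.747]
position: [0.6008, 0.1, 0.2629]
turn [-0.004  -0.0005  0.0018] shift [ 0.0013  0.0012 -0.0021]
[-0.0012 -0.0178]
18.5667 [0.6008 0.1    0.2629] [-3.1376 -0.0006  1.7456] v 0.010933032355037611
```

View pics/w14c.png

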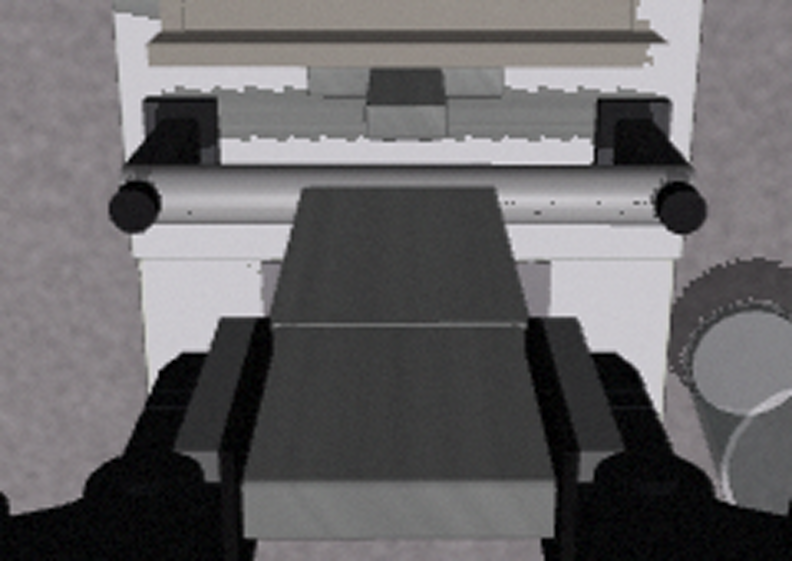

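```bash
python3 - <<'E'
from h import *
import json
c=json.load(open('w14.json'))
D=lambda U,V,z:sh(onz(c,(200+(U+.5)/3.3-.5,150+(V+.5)/3.3-.5),z))
print('wedge foot',D(301,187,.190),D(495,187,.190),'tabtop',D(367,135.5,.175),D(447,135.5,.175),D(369,103,.175),'bar axis',D(400,194,.13),'rack',D(250,66,.137))
E
```

```text
wedge foot [-0.0224 -0.0135] [ 0.0177 -0.0133] tabtop [-0.0092 -0.0066] [ 0.0082 -0.0066] [-0.0087  0.0007] bar axis [-0.0021 -0.0353] rack [-0.0396  0.0006]
```

The wedge has 5–6 mm clearance on both sides. Descending in stages.

```bash
python3 -m jog '-0.004 0 0.002 0.001 0.002 0.01 -1;-0.004 0 0.002 0.001 0.002 0.02 -1;-0.004 0 0.002 0.001 0.002 0.03 -1;-0.004 0 0.002 0.001 0.002 0.04 -1;-0.004 0 0.002 0.001 0.002 0.045 -1'|grep -E "pos|rot|force"; python3 -c "
from h import *
o=get_obs();print(sh(o['position']));rows([*un(0.001,-.0165),.19],.173+np.pi/2)"
```

```text
position: [0.6012, 0.1007, 0.2151]
tcp_rot: [-3.138, -0.001, 1.743]
contact_force: [-0.5, -0.7, -0.9]
[-0.0007 -0.0171]
turn [-0.0038 -0.0011 -0.0011] shift [0.0006 0.0018 0.0251]
```

```bash
python3 -m jog '-0.004 -0.001 -0.001 0.0015 0.002 0.008 -1;-0.004 -0.001 -0.001 0.0015 0.002 0.016 -1;-0.004 -0.001 -0.001 0.0015 0.002 0.025 -1;-0.004 -0.001 -0.001 0.0015 0.002 0.032 -1;-0.004 -0.001 -0.001 0.0015 0.002 0.036 -1'|grep -E "pos|rot|force"; python3 -c "
from h import *
o=get_obs();print(sh(o['position']));rows([*un(0.001,-.0155),.178],.173+np.pi/2);snap('w15');crop('pics/w15.png',200,150,240,170,3.3,'pics/w15c.png')"
```

```text
position: [0.6021, 0.1026, 0.1776]
tcp_rot: [-3.14, -0.0, 1.744]
contact_force: [0.5, -0.2, -1.2]
[ 0.0005 -0.0154]
turn [-0.0017 -0.0003  0.    ] shift [-0.0001  0.0005 -0.0004]
19.45 [0.6021 0.1026 0.1776] [-3.1399 -0.0003  1.7438] v 0.08204955683540398
```

View pics/w15c.png

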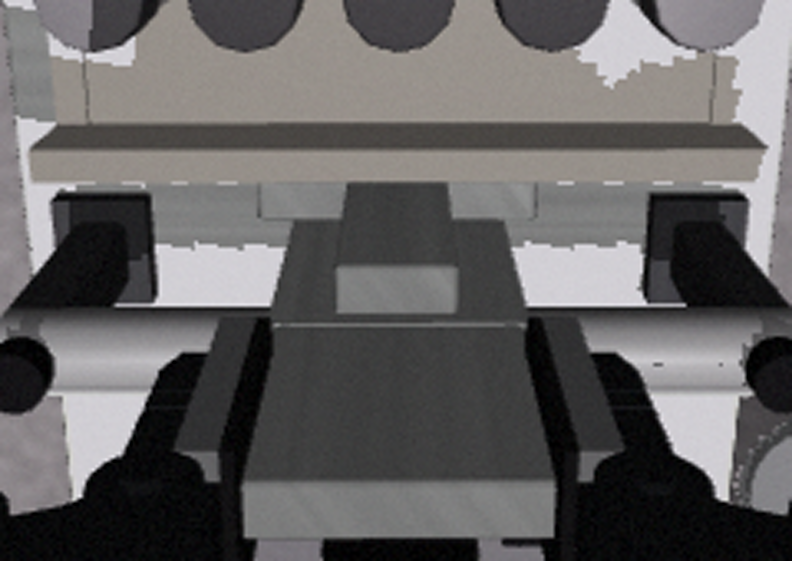

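The wedge is in the gap behind the spacer. I'll slide it to contact.

```bash
python3 -m jog '-0.002 0 0 0.001 0 0 -1;-0.002 0 0 0.002 0 0 -1;-0.002 0 0 0.003 0 0 -1;-0.002 0 0 0.003 0 0 -1'|grep -E "pos|rot|force"; python3 -m jog '0 0 0 0.0005 0 0 -1;0 0 0 0.001 0 0 -1;0 0 0 0.0015 0 0 -1;0 0 0 0.0015 0 0 -1'|grep -E "pos|rot|force";  python3 -c "
from h import *
o=get_obs();print(sh(o['position']),RS.T@o['contact_force'][:2])"
```

```text
position: [0.6017, 0.1057, 0.1778]
tcp_rot: [3.141, -0.0, 1.744]
contact_force: [0.3, -0.1, -1.5]
position: [0.6018, 0.1065, 0.1784]
tcp_rot: [3.14, 0.001, 1.744]
contact_force: [-0.0, -2.2, 0.7]
[ 0.0009 -0.0115] [-0.387  -2.1687]
```

```bash
python3 -m jog '0 0 0 0 0 0.004 -1;0 0 0 0 0 0.008 -1;0 0 0 0 0 0.012 -1;0 0 0 0 0 0.015 -1;0 0 0 0 0 0.017 -1'|grep -E "pos|rot|force"; python3 -c "
from h import *
o=get_obs();print(sh(o['position']),RS.T@o['contact_force'][:2])"
```

```text
position: [0.6015, 0.1063, 0.1606]
tcp_rot: [3.141, 0.001, 1.744]
contact_force: [0.3, -3.0, -0.3]
[ 0.0006 -0.0117] [-0.2634 -2.9819]
```

```bash
python3 -m jog '0 0 0 0 0 0.001 -1;0 0 0 0 0 0.002 -1;0 0 0 0 0 0.003 -1;0 0 0 0 0 0.004 -1;0 0 0 0 0 0.005 -1'|grep -E "pos|rot|force"; python3 -c "
from h import *
o=get_obs();print(sh(o['position']),RS.T@o['contact_force'][:2])"
```

```text
position: [0.6016, 0.1063, 0.1556]
tcp_rot: [3.141, 0.001, 1.744]
contact_force: [0.2, -2.0, -0.8]
[ 0.0007 -0.0117] [-0.0932 -1.9768]
```

```bash
python3 -m jog '0 0 0 0 0 0.0007 -1;0 0 0 0 0 0.0014 -1;0 0 0 0 0 0.002 -1;0 0 0 0 0 0.002 -1;0 0 0 0 0 0.002 -1'|grep -E "pos|rot|force"; python3 -c "
from h import *
o=get_obs();print(sh(o['position']),RS.T@o['contact_force'][:2])"
```

```text
position: [0.6018, 0.1064, 0.1548]
tcp_rot: [3.14, 0.002, 1.744]
contact_force: [-2.7, -2.2, 5.0]
[ 0.0009 -0.0116] [-3.0026 -1.7449]
```

It bites at z 0.1548, with the foot about 7 mm above the platform, as predicted. Pressing harder.

```bash
python3 -m jog '0 0 0 0 0 0.0015 -1;0 0 0 0 0 0.003 -1;0 0 0 0 0 0.0045 -1;0 0 0 0 0 0.006 -1;0 0 0 0 0 0.006 -1' 120|grep -E "pos|rot|force|open"; python3 -c "
from h import *
o=get_obs();print(sh(o['position']),RS.T@o['contact_force'][:2],o['torque'])"
```

```text
position: [0.603, 0.1075, 0.152]
tcp_rot: [3.136, 0.0, 1.744]
contact_force: [-2.5, 0.5, 11.6]
opening: 0.0358
[ 0.0023 -0.0108] [-2.3344  0.9136] [-0.0222  0.5931  0.0059]
```

```bash
python3 -c "
from h import *
snap('w16');crop('pics/w16.png',200,150,240,170,3.3,'pics/w16c.png')
f=grab_frame('side');cv2.imwrite('pics/s16.png',f[:,:,::-1]);crop('pics/s16.png',265,110,120,115,5,'pics/s16c.png')
o=get_obs();print(o['position'],o['contact_force'])"
```

```text
21.8333 [0.603  0.1075 0.152 ] [3.1363 0.0003 1.7442] v 0.0015705978311728807
[0.603  0.1075 0.1519] [-2.8488  0.3445 10.8635]
```

View pics/w16c.png

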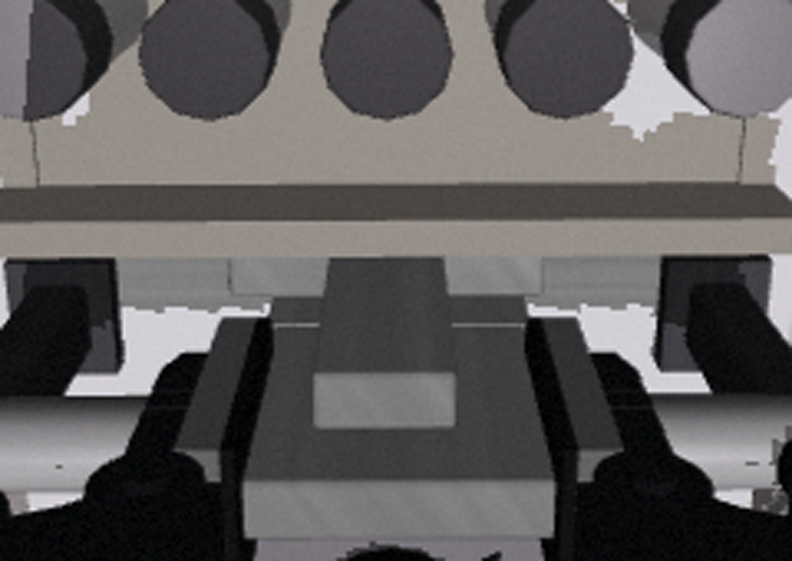

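View pics/s16c.png

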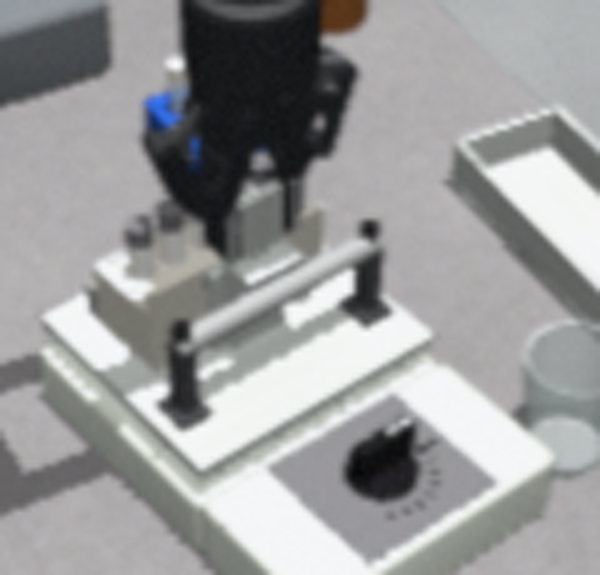

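There is no slip in the grip and the foot is about 4 mm clear. The rack has settled about 0.8 mm back to its ledge. I'll raise the push in steps.

```bash
python3 -m jog '0 0 0 0 0 0.004 -1;0 0 0 0 0 0.005 -1;0 0 0 0 0 0.006 -1;0 0 0 0 0 0.006 -1;0 0 0 0 0 0.006 -1' 120|grep -E "pos|rot|force|open"; python3 -c "
from h import *
o=get_obs();print(sh(o['position']),RS.T@o['contact_force'][:2],o['torque'])"
```

```text
position: [0.6037, 0.1081, 0.1508]
tcp_rot: [3.134, 0.0, 1.745]
contact_force: [-6.8, -1.3, 19.1]
opening: 0.0359
[ 0.0031 -0.0103] [-6.9411 -0.063 ] [-0.4462  1.6044 -0.0786]
```

The rack might be leaning rather than sliding, so I'll check it before pushing harder.

```bash
python3 -c "
from h import *
snap('w17')
f=grab_frame('side');cv2.imwrite('pics/s17.png',f[:,:,::-1])
a=cv2.imread('pics/s11.png')[160:215,270:350];b=f[160:215,270:350,::-1]
b=cv2.imread('pics/s17.png')[160:215,270:350]
cv2.imwrite('pics/cmp.png',cv2.resize(np.vstack([a,b]),None,fx=5,fy=5,interpolation=cv2.INTER_CUBIC))
"
```

```text
22.35 [0.6037 0.1081 0.1508] [3.1339 0.0002 1.7445] v 0.0012643426585796768
```

View pics/cmp.png

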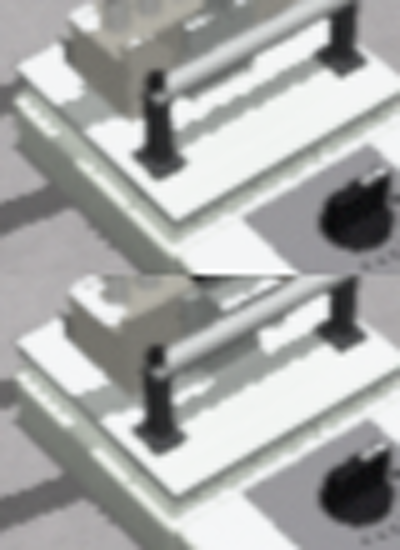

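View pics/w17.png

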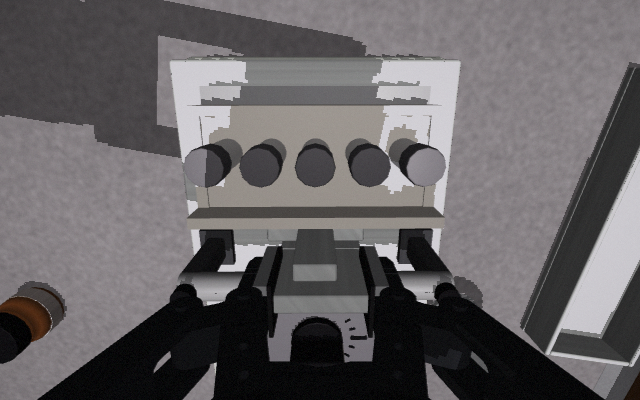

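```bash
cat > prof.py <<'E'
from h import *
import json,sys
for n in sys.argv[1:]:
    c=json.load(open(n+'.json'));g=cv2.imread(f'pics/{n}.png',0).astype(np.float32)
    for x in(-.05,.05):
        for z,lo,hi in((.137,-.012,.1),):
            ys=np.arange(lo,hi,.0002)
            p=np.array([proj(c,[*un(x,y),z])[0] for y in ys],np.float32)
            v=cv2.remap(g,p[:,:1].copy(),p[:,1:].copy(),cv2.INTER_LINEAR).ravel()
            d=np.convolve(v,np.r_[np.ones(4),-np.ones(4)]/4,'same')
            print(n,x,[(float(round(ys[i]*1e3,1)),int(d[i])) for i in range(6,len(d)-6) if abs(d[i])>12 and abs(d[i])==abs(d[i-6:i+7]).max()])
E
python3 prof.py w10 w14 w15 w16 w17
```

```text
w10 -0.05 [(0.8, 91), (6.8, -60), (13.6, 53), (21.8, -72), (39.4, -26), (42.8, 130), (46.4, 13), (61.4, -117), (71.6, 16), (82.2, -63), (83.8, -43), (92.2, -48)]
w10 0.05 [(1.0, 78), (7.0, -50), (13.8, 62), (21.8, -19), (39.6, -71), (43.0, 135), (56.2, -49), (61.6, -106), (65.2, -28), (71.6, 16), (82.4, -52), (84.6, 28)]
w14 -0.05 [(-6.2, 57), (0.8, -37), (6.6, -42), (9.8, 44), (25.2, -55), (44.0, 60), (47.8, 34), (60.2, -82), (62.6, 70), (69.6, -35), (71.8, 50), (81.2, -47), (83.0, -35), (84.4, 39), (92.2, -46)]
w14 0.05 [(-7.2, 60), (-5.8, 57), (0.8, -29), (6.8, -45), (10.2, 44), (25.4, -29), (44.0, 45), (60.4, -68), (62.8, 67), (70.8, 45), (82.8, -68), (85.4, 48)]
w15 -0.05 [(-1.2, 69), (6.6, -45), (11.4, 45), (22.0, 53), (24.2, -113), (40.2, 52), (41.8, -72), (43.6, 86), (47.2, 44), (61.0, -83), (63.4, 70), (69.4, 15), (79.8, -59), (81.8, 46), (85.0, -55)]
w15 0.05 [(-6.6, 12), (-1.0, 68), (6.8, -48), (11.6, 52), (24.0, -42), (43.6, 138), (54.8, -43), (61.4, -70), (80.2, -67)]
w16 -0.05 [(1.6, 91), (7.6, -52), (13.4, 52), (23.8, -60), (41.6, -25), (44.2, 139), (61.4, -68), (64.4, 66), (70.0, 17), (80.4, -60), (87.4, -53)]
w16 0.05 [(2.0, 85), (8.0, -47), (13.8, 52), (24.0, -42), (42.0, -75), (44.6, 134), (61.8, -79), (64.4, 72), (70.2, 15), (80.4, -54)]
w17 -0.05 [(-2.6, 13), (2.0, 81), (8.0, -53), (13.8, 62), (24.2, -64), (42.0, -26), (44.6, 132), (57.6, 28), (61.8, -96), (64.8, 70), (70.2, 22), (81.6, -40), (87.6, -54)]
w17 0.05 [(-2.4, 13), (2.2, 84), (8.2, -48), (14.2, 53), (24.4, -42), (42.2, -71), (44.8, 139), (58.0, 16), (62.2, -81), (64.4, 77), (70.4, 16), (80.6, -53)]
```

Edges from before and after show the rack slid about 0.5–1 mm onto its ledge. The back edge did not move further than the front, so it isn't leaning. Next I'll cancel the sideways drift in x and press a bit more.

```bash
python3 -m jog '0.003 0 0 0 -0.001 0.005 -1;0.003 0 0 0 -0.002 0.006 -1;0.003 0 0 0 -0.002 0.007 -1;0.003 0 0 0 -0.002 0.007 -1;0.003 0 0 0 -0.002 0.007 -1' 120|grep -E "pos|rot|force|open"; python3 -c "
from h import *
o=get_obs();print(sh(o['position']),RS.T@o['contact_force'][:2],o['torque'])"
```

```text
position: [0.6038, 0.1082, 0.1506]
tcp_rot: [3.131, 0.001, 1.745]
contact_force: [-9.3, -2.0, 24.9]
opening: 0.0358
[ 0.0032 -0.0102] [-9.5073 -0.3503] [-0.5734  1.5965 -0.176 ]
```

The wedge is solid now: 25 N up with only 0.2 mm of travel. I'll trim the 0.6° sideways lean and hold.

```bash
python3 -m jog '-0.006 0 0 0 -0.003 0.007 -1;-0.008 0 0 0 -0.004 0.008 -1;-0.008 0 0 0 -0.004 0.008 -1;-0.008 0 0 0 -0.004 0.008 -1;-0.008 0 0 0 -0.004 0.008 -1' 120|grep -E "pos|rot|force|open"; python3 -c "
from h import *
o=get_obs();print(sh(o['position']),RS.T@o['contact_force'][:2],o['torque'])"
```

```text
position: [0.6036, 0.1083, 0.1501]
tcp_rot: [3.113, 0.001, 1.745]
contact_force: [-5.5, -0.7, 24.8]
opening: 0.036
[ 0.003 -0.01 ] [-5.5712  0.2609] [-0.4798  1.1644 -0.1912]
```

I had the sign wrong there and the lean grew. The correct turn is +0.028.

```bash
python3 -m jog '0.01 0 0 0 -0.001 0.006 -1;0.02 0 0 0 -0.002 0.007 -1;0.028 0 0 0 -0.002 0.007 -1;0.028 0 0 0 -0.002 0.007 -1;0.028 0 0 0 -0.002 0.007 -1' 120|grep -E "pos|rot|force|open"; python3 -c "
from h import *
o=get_obs();print(sh(o['position']),RS.T@o['contact_force'][:2],o['torque'])"
```

```text
position: [0.6043, 0.1086, 0.1498]
tcp_rot: [3.135, 0.002, 1.745]
contact_force: [-7.7, -1.3, 23.6]
opening: 0.0356
[ 0.0037 -0.0099] [-7.8124  0.0314] [-0.5597  1.2859 -0.1554]
```

```bash
python3 -c "
from h import *
snap('w18');crop('pics/w18.png',200,150,240,170,3.3,'pics/w18c.png')
f=grab_frame('side');cv2.imwrite('pics/s18.png',f[:,:,::-1]);crop('pics/s18.png',275,140,90,80,7,'pics/s18c.png')"; python3 prof.py w18
```

```text
23.7 [0.6043 0.1086 0.1498] [3.1345 0.002  1.7451] v 0.004548889642346053
w18 -0.05 [(2.2, 85), (8.0, -49), (14.0, 63), (24.6, -67), (42.2, -26), (45.0, 126), (58.0, 23), (62.0, -102), (64.6, 72), (70.4, 19), (81.8, -48), (88.2, -46)]
w18 0.05 [(-2.2, 18), (2.4, 97), (8.2, -54), (14.2, 51), (24.6, -38), (42.6, -81), (45.2, 127), (57.2, -31), (62.2, -89), (64.8, 74), (70.6, 15), (80.6, -52)]
```

View pics/w18c.png

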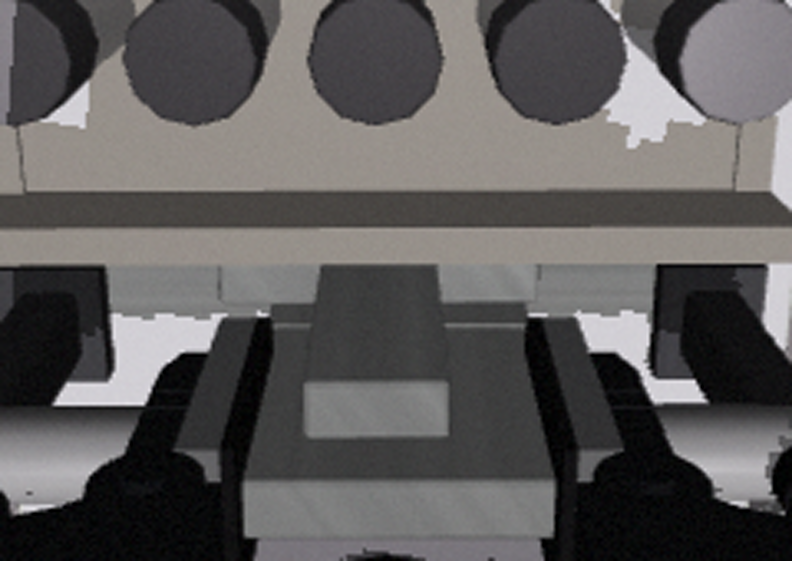

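View pics/s18c.png

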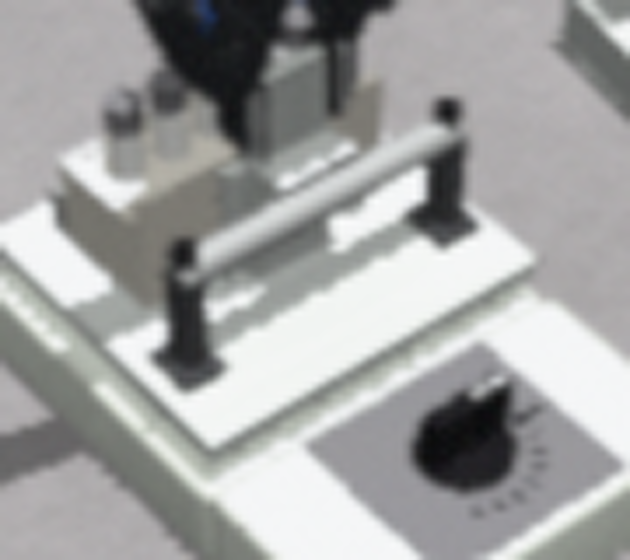

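```bash
python3 -c "
from h import *
for i in range(6): grab_frame('top')
f=grab_frame('top');cv2.imwrite('pics/t19.png',f[:,:,::-1])
o=get_obs();print(o['time'],o['position'],o['contact_force'],o['opening'],sh(o['position']))"
```

```text
24.15 [0.6043 0.1086 0.1498] [-7.9187 -0.6628 22.9943] 0.03551218766662619 [ 0.0037 -0.0099]
```

View pics/t19.png

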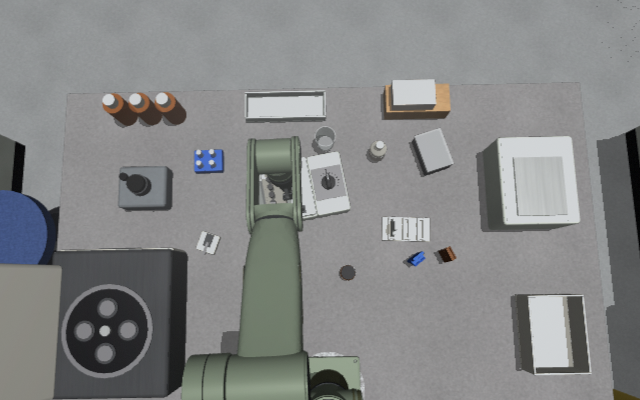

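The hold is steady: z is unchanged and the upward force stays at 23 N. The wide spacer is still in the stand at (392,229) and the bystanders haven't moved. Handing in.

```bash
python3 -c "
from rig import *
close_job()"
```

```text
the job is handed in; nothing more can be done
```

I turned the dial to the long tick, stood the narrow spacer against the rack, and pushed the wedge in until it bit. The job was handed in at 24 s with the wedge still gripped and pressed down.

- **Dial:** the last close-up shows the pointer in line with the long tick, after turning it back from about 1.3 rad.
- **Spacers:** the gap measured about 28 mm (27.9 to 28.3 across views), so one spacer left roughly 20 mm for the wedge, inside its 10 to 20.5 mm range but close to the top. The wide spacer stays in the stand.
- **Wedge:** it first bit with its foot about 7 mm above the platform. Under the push it settled to about 1.9 mm, which is less margin than I expected. The rack moved 1 to 1.4 mm towards its ledge meanwhile.
- **Final hold:** the push was about 23 N, steady for the last 0.4 s, and the wedge showed no slip in the grip.
- **Rack and bench:** I saw no sign of the rack tipping, but the measurements are only good to a few tenths of a millimetre. In the last top view the other things on the bench are where they started.

**Unsettled or went wrong:**
- About 8 N of sideways force along the gap and a 0.4° lean of the tool remained at the end.
- I made two sign errors. One sent the arm briefly the wrong way, high above everything. The other leaned the wedge about 1.6° sideways for a moment before I corrected it.

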